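# Lids from the pile onto their mugs, pot and bowl

### The job

The four washed bamboo lids are piled up, largest at the bottom: from the top down, lift each one off and close the vessel it fits, the smallest going on the little blue pot, the next on the cream mug, the next on the tea mug and the largest on the white bowl. Every lid must sit flat on the rim with its collar down inside the mouth; set the lids down gently, do not drop them, leave the crockery standing upright where it is, and do not disturb the orange tumbler or the timer.

Things in the scene. Friction and masses are not known exactly. Their poses are not given: they have to be found in the camera images.
- pot_lid_knob (a point): Lid of the small blue pot: smallest, top of the pile. Bamboo disc 72 mm across, 8 thick; wooden knob on it 22 across, 16 high; hollow grey collar below, 18 deep, 37 across at its foot, 45 at the disc. Loose, 50 g. Point: mid-knob, 8 above the disc, 34 above the collar's foot; z up. Piled, a collar stands on the disc below, over its knob (pitch 26). Seated: point 16 above the rim.
- cream_lid_knob (a point): Lid of the cream mug: second smallest, second from the top. Bamboo disc 90 mm across, 8 thick; wooden knob on it 22 across, 16 high; hollow grey collar below, 18 deep, 43 across at its foot, 55 at the disc. Loose, 70 g. Point: mid-knob, 8 above the disc, 34 above the collar's foot; z up. Piled, a collar stands on the disc below, over its knob (pitch 26). Seated: point 16 above the rim.
- tea_lid_knob (a point): Lid of the tea mug: second largest, third from the top. Bamboo disc 108 mm across, 8 thick; wooden knob on it 22 across, 16 high; hollow grey collar below, 18 deep, 52 across at its foot, 64 at the disc. Loose, 95 g. Point: mid-knob, 8 above the disc, 34 above the collar's foot; z up. Piled, a collar stands on the disc below, over its knob (pitch 26). Seated: point 16 above the rim.
- bowl_lid_knob (a point): Lid of the white bowl: largest, bottom of the pile. Bamboo disc 128 mm across, 8 thick; wooden knob on it 22 across, 16 high; hollow grey collar below, 18 deep, 70 across at its foot, 88 at the disc. Loose, 130 g. Point: mid-knob, 8 above the disc, 34 above the collar's foot; z up. Piled, a collar stands on the disc below, over its knob (pitch 26). Seated: point 16 above the rim.
- pot_rim (a point): Small glazed blue round pot without handle, loose, 71 mm across at the belly, 74 mm high, mouth 56 mm inside and 65 mm over the rim, about 220 g. The point is the centre of the mouth at the height of the rim; z is up.
- cream_mug_rim (a point): Plain cream mug with thin gold lines and a handle, empty, loose, 78 mm across without the handle, 101 mm high, mouth about 66 mm inside, about 280 g. The point is the centre of the mouth at the height of the rim; z is up. The handle points along the point's -y.
- tea_mug_rim (a point): White mug of tea, red-brown inside, with a handle, loose, 89 mm across at the rim without the handle, 98 mm high, mouth about 76 mm inside, about 290 g. The point is the centre of the mouth at the height of the rim; z is up. The handle points along the point's -y.
- bowl_rim (a point): White bowl without handle, loose, 115 mm across, 56 mm high, mouth about 104 mm inside, about 170 g. The point is the centre of the mouth at the height of the rim; z is up.
- tumbler: Bystander: orange travel tumbler with a black lid, upright, 86 mm across, 170 mm high, loose; origin at the centre of its underside. Stays where it is.
- timer: Bystander: round white and mint-green kitchen timer, 71 mm across, 58 mm high, loose; origin at the centre of its underside. Stays where it is.
There are look-alikes about, which are no part of the job. Leave any purple look-alike of the part that bears pot_lid_knob alone.

How it is judged:
By the outcome, as a careful person would: the job done as asked, in the order asked, and still so for the second after the job is handed in, with the robot touching nothing.
It also fails if it takes over 115 s, if anything falls off the work surface, if the arm or the gripper's body presses on something with over 40 N, if the wrist force passes 120 N, or if a joint passes its speed limit or range.

### The arm

A 7-joint arm with a two-finger parallel gripper is mounted at the origin on a cart in front of the work surface, level with it; the furniture and walls round the work are solid. World frame = base frame: x ahead of the robot, y to its left, z up, the work surface at z = 0. Lengths are in m, angles in rad, forces in N, time in s.
With the tool pointing down it reaches from about 0.425 to 0.925 m from the base axis. Payload 6.8 kg.
Tool frame: the origin (TCP) lies on the centre line of the jaws, within the pads' length; the fingertips stand 19 mm ahead of it and the grasp point (between the pads) is the TCP (tcp_to_tips is the distance from the TCP to the fingertips, in m); x points along the fingers, y is the direction in which the jaws open and shut, and the axes are right-handed (so a half turn about x gives the same grasp; the last joint's range is limited). The gripper opens to 85 mm and grips with 20 to 120 N. Pads are 22 mm wide; open, the fingers measure 114 mm over their backs; the gripper's body (76 mm by 85 mm) begins 54 mm behind the grasp point. The pads swing forward as they close: fully open they stand 13 mm farther back than shut.
Start: joints at [1.054, 0.477, 0.022, 1.555, -0.011, 1.109, -0.083], TCP at [0.268, -0.619, 0.25] pointing down, gripper open.
Joint ranges: [-2.96, 2.96], [-0.34, 2.1], [-1.41, 1.46], [0.24, 2.44], [-1.37, 4.51], [0.17, 1.92], [-2.96, 2.96]. Speed limits (rad/s): [2.39, 2.39, 3.14, 3.14, 3.14, 3.14, 3.14].

### API

Orientations are given as a unit quaternion [w, x, y, z].
In Python, from station import get_obs, read_camera, hand_in, spot_in, cut_out, tcp_to_tips gives the robot as it stands.
- The arm moves only by the shell command python3 -m jog 'ROWS' [FORCE]. ROWS is JSON, a list of rows, each an object of numbers: "gripper": the closure, from 0 (fully open) to 1 (shut); "dx", "dy", "dz": the shift along the world's x, y, z in m; "rx", "ry", "rz": the turn, a rotation vector about the world's x, y, z in degrees. In form: [{"gripper": .., "dx": .., "dy": .., "dz": .., "rx": .., "ry": .., "rz": ..}, ...]. A call has 1 to 10 rows; each row is the pose to reach, as a shift and turn from the pose commanded when the call began; what a row does not reach only later rows make up. A row lasts 1/10 s, in which the tool goes at most 50 mm and 8.59 degrees, less where a joint would pass 70% of its speed; a pose out of reach is approached as far as the arm can. A call with a gripper value outside its range is refused whole. The fingers move at their own pace and stop on an object; FORCE is the grip in N (left out, the last holds). Time passes only in rows, so rows that repeat a pose let the fingers close. It gives the time, the measured TCP pose, the force and the opening at its end, in the units of the state.
- get_obs(): the state, without advancing time (a new reading comes with each control period).
- read_camera(name): name is "scene" or "top" or "wrist"; returns a dict with "pixels" (384x512x3 uint8, blue, green, red), "range_z" (384x512 float32, m along the optical axis (not along the pixel's ray), 0 where there is no reading), "camera_matrix" (3x3 intrinsics, pixels), "D" ([k1, k2, p1, p2, k3] as OpenCV has them; the pictures are not rectified), "cam_to_world" (4x4, takes a point from camera to world coordinates). Camera axes: x right, y down, z forward; pixel columns grow to the right and rows downward; lengths in m; the calibration is good to about 2 mm. A picture is of the moment at which its call begins.
- hand_in(): hands the job in, once; it reports no verdict.
Trained networks look in the newest picture that a camera, given by its name, has taken for a name from the list of things; names that differ only in an ending like _2 or _b are one class to them, and where a whole thing is asked for, a point or a joint stands for the part that bears it (a point fixed in the world has none). Each returns a list of dicts, best first, with "conf" (0 to 1); they miss things now and then, are a little off and sometimes report something else, mostly with a low value. They report only what shows in the picture. A call takes as long as a camera call. They do not tell look-alikes from the thing itself.
- spot_in(camera, label): "box" ([centre column, centre row, width, height] in pixels, round what is visible of it).
- cut_out(camera, label): "mask" (384x512 bool, what is visible of it) and "box" ([centre column, centre row, width, height] in pixels, round what is visible of it).
The state is a dict: "t": time; "q": joint angles; "joint_vel": joint speeds; "joint_torque": joint torques, N m; "eef_pos": TCP position; "tool_rot": TCP orientation; "contact_force": force on the tool from outside, world axes, zero at the start; "torque": the same for the moment, N m; "gripper_width": opening from 0.0 (shut) to 1.0 (fully open).
Only numpy, scipy, OpenCV 4.12 (cv2) and the standard library are available. Lean on these libraries where they do the work, as an engineer would, in place of code of your own. Each camera call takes 0.05 s, during which the arm holds its last target. There are 200 camera calls.

## Working session

There is one attempt and no reset: what is moved stays moved. The work goes in short steps, Python scripts to look and compute and a shell command to move; the robot and the scene stay as the last step left them, time stands still between calls to the robot, and variables do not carry over. Pictures are saved under pics/ and viewed, about 12 in all and at most 16, crops included, and the job is handed in when it is done.

```bash
mkdir -p pics; ls; cat > h.py <<'E'
import numpy as np, cv2
from station import get_obs, read_camera, hand_in, spot_in, cut_out, tcp_to_tips
def pts(c, mask=None):
    z=c["range_z"]; m=(z>0) if mask is None else (mask&(z>0))
    v,u=np.nonzero(m)
    if len(u)==0: return np.zeros((0,3)),u,v
    n=cv2.undistortPoints(np.stack([u,v],1).astype(np.float64)[:,None],np.array(c["camera_matrix"]),np.array(c["D"]))[:,0]
    zz=z[v,u]; P=np.c_[n*zz[:,None],zz,np.ones(len(zz))]
    return (P@np.array(c["cam_to_world"]).T)[:,:3],u,v
def circ(P):
    # median/lsq circle fit
    A=np.c_[2*P[:,:2],np.ones(len(P))]; s=np.linalg.lstsq(A,(P[:,:2]**2).sum(1),rcond=None)[0]
    return s[0],s[1],np.sqrt(s[2]+s[0]**2+s[1]**2)
E
python3 - <<'E'
from h import *
o=get_obs(); print(o["t"],o["eef_pos"],o["tool_rot"],o["gripper_width"],tcp_to_tips)
ims=[]
for n in ("scene","top"):
    c=read_camera(n); ims.append(c["pixels"].copy())
    print(n,np.round(c["cam_to_world"],2).tolist())
    for l in ["pot_lid_knob","cream_lid_knob","tea_lid_knob","bowl_lid_knob","pot_rim","cream_mug_rim","tea_mug_rim","bowl_rim","tumbler","timer"]:
        r=cut_out(n,l)
        for d in r[:3]:
            P,u,v=pts(c,d["mask"]); 
            print(l,round(d["conf"],2),np.round(d["box"]).astype(int).tolist(),np.round(np.median(P,0),3) if len(P) else None, np.round(P[:,2].max(),3) if len(P) else None)
    cv2.imwrite(f"pics/{n}1.png",c["pixels"])
E
```

```text
pics
0.0 [ 0.26806098 -0.61886271  0.24932505] [-0.14288761 -0.69221027 -0.14416183  0.6925644 ] 0.9987964025852604 0.019
scene [[-0.6, -0.52, 0.61, -0.21], [-0.8, 0.38, -0.46, 0.58], [0.0, -0.76, -0.65, 0.94], [0.0, 0.0, 0.0, 1.0]]
pot_lid_knob 0.85 [279, 165, 21, 15] [ 0.646 -0.169  0.104] 0.122
pot_lid_knob 0.75 [361, 200, 26, 33] [ 0.431 -0.291  0.049] 0.079
pot_lid_knob 0.61 [305, 214, 28, 19] [ 0.494 -0.144  0.026] 0.045
cream_lid_knob 0.75 [279, 174, 29, 11] [ 0.632 -0.157  0.078] 0.1
tea_lid_knob 0.59 [277, 180, 39, 18] [ 0.627 -0.147  0.052] 0.071
bowl_lid_knob 0.65 [278, 189, 45, 17] [ 0.618 -0.149  0.026] 0.05
bowl_lid_knob 0.41 [186, 228, 32, 50] [0.619 0.165 0.068] 0.102
pot_rim 0.71 [276, 188, 47, 15] [ 0.619 -0.145  0.026] 0.032
pot_rim 0.62 [360, 203, 27, 36] [ 0.432 -0.289  0.05 ] 0.079
cream_mug_rim 0.89 [173, 296, 37, 48] [0.437 0.307 0.067] 0.104
tea_mug_rim 0.66 [187, 229, 38, 47] [0.621 0.165 0.067] 0.102
tumbler 0.68 [212, 179, 31, 62] [0.695 0.022 0.124] 0.174
timer 0.75 [234, 291, 25, 32] [0.394 0.174 0.037] 0.062
top [[-0.01, -0.99, 0.1, 0.47], [-1.0, 0.01, 
[... 295 characters left out ...]
28] [ 0.632 -0.14   0.052] 0.057
bowl_lid_knob 0.66 [314, 174, 44, 36] [ 0.623 -0.148  0.026] 0.053
pot_rim 0.95 [360, 244, 26, 26] [ 0.439 -0.308  0.032] 0.078
pot_rim 0.36 [312, 175, 29, 30] [ 0.629 -0.142  0.051] 0.075
pot_rim 0.32 [317, 178, 26, 24] [ 0.622 -0.162  0.077] 0.102
cream_mug_rim 0.85 [153, 250, 33, 40] [0.445 0.31  0.044] 0.107
tea_mug_rim 0.63 [203, 186, 32, 41] [0.625 0.167 0.061] 0.102
bowl_rim 0.85 [253, 238, 42, 39] [0.467 0.014 0.023] 0.059
tumbler 0.76 [253, 146, 29, 34] [0.712 0.007 0.162] 0.175
tumbler 0.43 [311, 175, 33, 28] [ 0.635 -0.139  0.052] 0.057
timer 0.7 [204, 257, 22, 23] [0.411 0.157 0.039] 0.064
timer 0.38 [360, 245, 28, 26] [ 0.437 -0.309  0.034] 0.079
```

```bash
python3 - <<'E'
import cv2
a=cv2.imread("pics/top1.png")[110:310,110:410]; b=cv2.imread("pics/scene1.png")[130:350,120:420]
a=cv2.resize(a,None,fx=2.6,fy=2.6,interpolation=3); cv2.imwrite("pics/t1c.png",a)
b=cv2.resize(b,None,fx=2.6,fy=2.6,interpolation=3); cv2.imwrite("pics/s1c.png",b)
E
python3 - <<'E'
from h import *
c=read_camera("top"); P,u,v=pts(c)
def ring(name,x,y,z0,z1,R):
    m=(np.hypot(P[:,0]-x,P[:,1]-y)<R)&(P[:,2]>z0)&(P[:,2]<z1); Q=P[m]
    if len(Q)<6: print(name,len(Q)); return
    h=cv2.minEnclosingCircle(Q[:,:2].astype(np.float32))
    print(name,len(Q),"mean",np.round(Q.mean(0),4),"fit",np.round(circ(Q),4),"enc",np.round(h[0],4),round(h[1],4), "z",np.round(np.percentile(Q[:,2],[5,50,95]),4))
ring("pot",.44,-.305,.070,.09,.045)
ring("cream",.445,.31,.096,.115,.055)
ring("tea",.625,.165,.093,.11,.06)
ring("bowl",.467,.014,.051,.066,.075)
ring("potlid",.65,-.175,.098,.110,.05)
ring("potknob",.65,-.175,.116,.130,.04)
ring("creamlid",.635,-.16,.072,.084,.06)
ring("tealid",.63,-.15,.046,.058,.07)
ring("bowllid",.63,-.15,.020,.032,.075)
ring("look",.50,-.15,.020,.032,.06)
ring("tumb",.71,.007,.15,.2,.06); ring("timer",.41,.157,.05,.07,.05)
E
```

```text
pot 107 mean [ 0.4378 -0.3046  0.0739] fit [ 0.4383 -0.3017  0.03  ] enc [ 0.4384 -0.3015] 0.0324 z [0.0711 0.0738 0.0774]
cream 128 mean [0.4493 0.2994 0.1   ] fit [0.4491 0.3003 0.0386] enc [0.4404 0.3002] 0.0495 z [0.097  0.0998 0.103 ]
tea 126 mean [0.6272 0.161  0.0969] fit [0.6253 0.1598 0.0427] enc [0.6256 0.16  ] 0.0447 z [0.0937 0.0967 0.1003]
bowl 142 mean [0.4678 0.0142 0.0549] fit [0.4682 0.0136 0.0555] enc [0.4681 0.0136] 0.0575 z [0.0521 0.0548 0.0582]
potlid 433 mean [ 0.6526 -0.1771  0.1035] fit [ 0.6531 -0.1776  0.0263] enc [ 0.653 -0.178] 0.0359 z [0.1001 0.1034 0.1072]
potknob 40 mean [ 0.653  -0.177   0.1192] fit [ 0.6531 -0.1771  0.0074] enc [ 0.653  -0.1771] 0.0102 z [0.1167 0.119  0.1216]
creamlid 205 mean [ 0.6347 -0.1693  0.0774] fit [ 0.6527 -0.1791  0.0401] enc [ 0.6513 -0.1788] 0.0448 z [0.0739 0.0774 0.0808]
tealid 226 mean [ 0.6378 -0.1531  0.0515] fit [ 0.6527 -0.1781  0.0486] enc [ 0.6524 -0.1767] 0.0533 z [0.048  0.0515 0.0549]
bowllid 225 mean [ 0.6274 -0.1555  0.0258] fit [ 0.6538 -0.1787  0.0583] enc [ 0.6524 -0.1778] 0.0635 z [0.0223 0.0257 0.0294]
look 390 mean [ 0.4998 -0.1504  0.026 ] fit [ 0.5001 -0.1511  0.0263] enc [ 0.4999 -0.151 ] 0.0359 z [0.0224 0.0259 0.0299]
tumb 767 mean [0.7169 0.0069 0.1635] fit [0.7168 0.0069 0.0302] enc [0.7189 0.0067] 0.0429 z [0.1577 0.1631 0.1707]
timer 92 mean [0.4089 0.1615 0.0573] fit [0.4088 0.1616 0.011 ] enc [0.4089 0.162 ] 0.0155 z [0.0533 0.0576 0.061 ]
```

View pics/t1c.png

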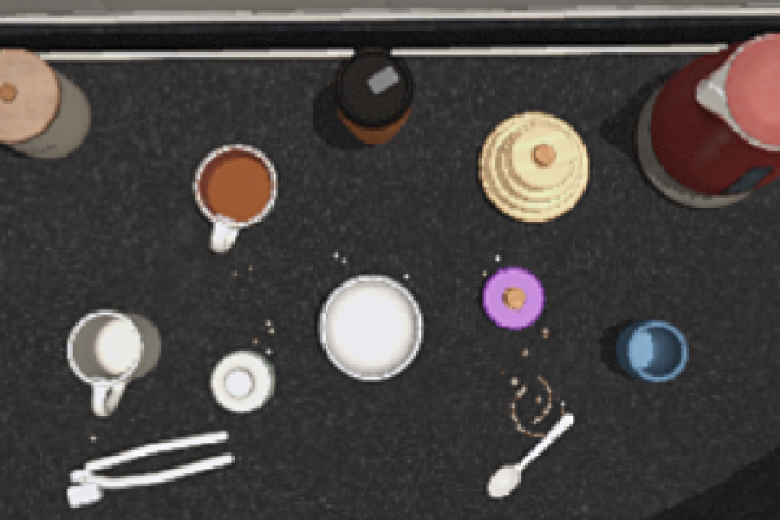

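View pics/s1c.png

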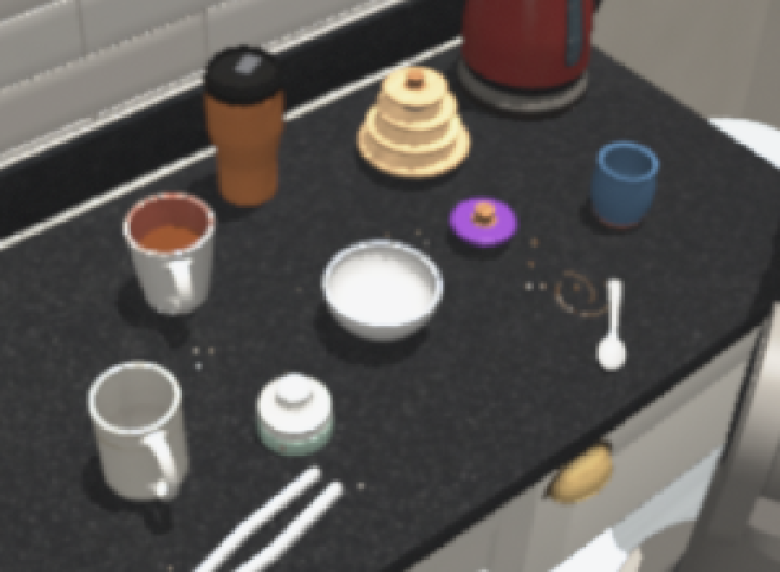

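The pictures show the pile at top-crop (535,165). The purple look-alike lid is at (513,298), the blue pot at (655,350), the bowl at (370,327), the tea mug at (235,187) and the cream mug at (105,347). The kettle is to the right of the pile, so I'll route inside it.

```bash
python3 -m jog '[{"dx":0.01,"dy":0.03,"dz":0.01,"gripper":0.3},{"dx":0.03,"dy":0.07,"dz":0.02,"gripper":0.3},{"dx":0.05,"dy":0.115,"dz":0.03,"gripper":0.3},{"dx":0.06,"dy":0.16,"dz":0.03,"gripper":0.3},{"dx":0.08,"dy":0.205,"dz":0.03,"gripper":0.3},{"dx":0.09,"dy":0.25,"dz":0.03,"gripper":0.3},{"dx":0.11,"dy":0.295,"dz":0.03,"gripper":0.3},{"dx":0.12,"dy":0.34,"dz":0.03,"gripper":0.3},{"dx":0.14,"dy":0.385,"dz":0.03,"gripper":0.3},{"dx":0.16,"dy":0.42,"dz":0.03,"gripper":0.3}]' 40
python3 -m jog '[{"dx":0.03,"dy":0.01,"gripper":0.3},{"dx":0.07,"dy":0.02,"gripper":0.3},{"dx":0.115,"dy":0.021,"gripper":0.3},{"dx":0.16,"dy":0.021,"gripper":0.3},{"dx":0.20,"dy":0.021,"gripper":0.3},{"dx":0.22,"dy":0.021,"gripper":0.3},{"dx":0.225,"dy":0.021,"gripper":0.3},{"dx":0.225,"dy":0.021,"gripper":0.3}]'
python3 - <<'E'
from h import *
o=get_obs(); print(o["t"],o["eef_pos"],o["tool_rot"],o["gripper_width"],o["q"],o["contact_force"])
c=read_camera("wrist"); cv2.imwrite("pics/w1.png",c["pixels"])
P,u,v=pts(c)
for n,z0,z1,R in [("knob",.117,.127,.02),("disc",.098,.109,.05),("cream",.073,.083,.06)]:
    m=(np.hypot(P[:,0]-.653,P[:,1]+.178)<R)&(P[:,2]>z0)&(P[:,2]<z1); Q=P[m]
    if len(Q)>5:
        h=cv2.minEnclosingCircle(Q[:,:2].astype(np.float32)); print(n,len(Q),Q.mean(0).round(4),np.round(h[0],4),round(h[1],4))
E
```

```text
1.15 [ 0.26835596 -0.61939836  0.25032254] [ 0.14356137  0.69239159  0.14351122 -0.69237891] 1.0013979176560248 [ 1.05385788  0.47698855  0.02240381  1.55538376 -0.01148322  1.10927592
 -0.08309854] [ 0.29926803  0.7116928  -0.23859298]$[0]: bad value
$[0]: bad value
```

Both moves were refused, so I'll try rows with every key.

```bash
python3 -m jog '[{"gripper":0.3,"dx":0.01,"dy":0.03,"dz":0.01,"rx":0,"ry":0,"rz":0}]' 40; python3 -m jog --help | head -20
```

```text
t: 1.3
eef_pos: [0.2752, -0.5915, 0.2587]
tool_rot: [-0.141, -0.692, -0.142, 0.694]
contact_force: [0.1, 0.9, 0.4]
gripper_width: 0.858invalid input: not JSON, or not a number
```

```bash
python3 -m jog '[{"gripper":0.3,"dx":0.02,"dy":0.04,"dz":0.01,"rx":0,"ry":0,"rz":0},{"gripper":0.3,"dx":0.04,"dy":0.085,"dz":0.02,"rx":0,"ry":0,"rz":0},{"gripper":0.3,"dx":0.05,"dy":0.13,"dz":0.02,"rx":0,"ry":0,"rz":0},{"gripper":0.3,"dx":0.07,"dy":0.175,"dz":0.02,"rx":0,"ry":0,"rz":0},{"gripper":0.3,"dx":0.08,"dy":0.22,"dz":0.02,"rx":0,"ry":0,"rz":0},{"gripper":0.3,"dx":0.10,"dy":0.265,"dz":0.02,"rx":0,"ry":0,"rz":0},{"gripper":0.3,"dx":0.11,"dy":0.31,"dz":0.02,"rx":0,"ry":0,"rz":0},{"gripper":0.3,"dx":0.13,"dy":0.355,"dz":0.02,"rx":0,"ry":0,"rz":0},{"gripper":0.3,"dx":0.15,"dy":0.39,"dz":0.02,"rx":0,"ry":0,"rz":0},{"gripper":0.3,"dx":0.19,"dy":0.41,"dz":0.02,"rx":0,"ry":0,"rz":0}]'
python3 -m jog '[{"gripper":0.3,"dx":0.045,"dy":0,"dz":0,"rx":0,"ry":0,"rz":0},{"gripper":0.3,"dx":0.09,"dy":0,"dz":0,"rx":0,"ry":0,"rz":0},{"gripper":0.3,"dx":0.135,"dy":0,"dz":0,"rx":0,"ry":0,"rz":0},{"gripper":0.3,"dx":0.17,"dy":0,"dz":0,"rx":0,"ry":0,"rz":0},{"gripper":0.3,"dx":0.185,"dy":0,"dz":0,"rx":0,"ry":0,"rz":0},{"gripper":0.3,"dx":0.185,"dy":0,"dz":0,"rx":0,"ry":0,"rz":0},{"gripper":0.3,"dx":0.185,"dy":0,"dz":0,"rx":0,"ry":0,"rz":0}]'
cat > w.py <<'E'
import sys
from h import *
# w.py x y name:zlo:zhi:R ... [out]
x,y=float(sys.argv[1]),float(sys.argv[2])
o=get_obs(); print(round(o["t"],2),np.round(o["eef_pos"],4),np.round(o["tool_rot"],3),round(o["gripper_width"],3),np.round(o["contact_force"],1),np.round(o["q"],2))
cam=sys.argv[3]; c=read_camera(cam); P,u,v=pts(c)
for a in sys.argv[4:]:
    if a.endswith(".png"): cv2.imwrite("pics/"+a,c["pixels"]); continue
    n,z0,z1,R=a.split(":"); m=(np.hypot(P[:,0]-x,P[:,1]-y)<float(R))&(P[:,2]>float(z0))&(P[:,2]<float(z1)); Q=P[m]
    if len(Q)<6: print(n,len(Q)); continue
    h=cv2.minEnclosingCircle(Q[:,:2].astype(np.float32)); print(n,len(Q),"mean",Q.mean(0).round(4),"enc",np.round(h[0],4),round(h[1],4),"zpct",np.percentile(Q[:,2],[5,50,95]).round(4))
E
python3 w.py .653 -.178 wrist knob:.117:.127:.02 disc:.098:.109:.05 cream:.073:.083:.06 w1.png
```

```text
t: 2.3
eef_pos: [0.4675, -0.1767, 0.2809]
tool_rot: [-0.144, -0.692, -0.144, 0.692]
contact_force: [1.1, -0.8, 0.2]
gripper_width: 0.699
t: 3.0
eef_pos: [0.6529, -0.1794, 0.2799]
tool_rot: [-0.143, -0.692, -0.144, 0.693]
contact_force: [-0.6, -0.1, 0.4]
gripper_width: 0.703
3.0 [ 0.6529 -0.1794  0.2799] [-0.143 -0.692 -0.144  0.693] 0.703 [-0.6 -0.1  0.4] [ 0.35  0.47 -0.25  1.5   0.12  1.19 -1.08]
knob 349 mean [ 0.6548 -0.1779  0.1193] enc [ 0.6544 -0.1781] 0.0108 zpct [0.1178 0.1193 0.1206]
disc 3247 mean [ 0.6565 -0.1772  0.1035] enc [ 0.6544 -0.1782] 0.036 zpct [0.1018 0.1036 0.1049]
cream 1247 mean [ 0.6675 -0.1767  0.0771] enc [ 0.6529 -0.1801] 0.0453 zpct [0.0751 0.0772 0.0786]
```

View pics/w1.png

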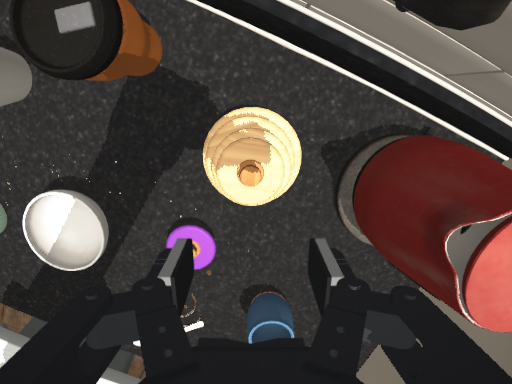

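The wrist view shows the pile at (250,160) with its knob at (250,173). The purple lid and the kettle are clear of the jaws. Next I descend on the pot lid.

```bash
python3 -m jog '[{"gripper":0.4,"dx":0.001,"dy":0.001,"dz":-0.03,"rx":0,"ry":0,"rz":0},{"gripper":0.4,"dx":0.001,"dy":0.001,"dz":-0.07,"rx":0,"ry":0,"rz":0},{"gripper":0.4,"dx":0.001,"dy":0.001,"dz":-0.11,"rx":0,"ry":0,"rz":0},{"gripper":0.4,"dx":0.001,"dy":0.001,"dz":-0.135,"rx":0,"ry":0,"rz":0},{"gripper":0.4,"dx":0.001,"dy":0.001,"dz":-0.149,"rx":0,"ry":0,"rz":0},{"gripper":0.4,"dx":0.001,"dy":0.001,"dz":-0.154,"rx":0,"ry":0,"rz":0},{"gripper":0.4,"dx":0.001,"dy":0.001,"dz":-0.154,"rx":0,"ry":0,"rz":0},{"gripper":0.4,"dx":0.001,"dy":0.001,"dz":-0.154,"rx":0,"ry":0,"rz":0}]'
python3 -m jog '[{"gripper":0.6,"dx":0,"dy":0,"dz":0,"rx":0,"ry":0,"rz":0},{"gripper":0.7,"dx":0,"dy":0,"dz":0,"rx":0,"ry":0,"rz":0},{"gripper":0.8,"dx":0,"dy":0,"dz":0,"rx":0,"ry":0,"rz":0},{"gripper":0.9,"dx":0,"dy":0,"dz":0,"rx":0,"ry":0,"rz":0},{"gripper":0.9,"dx":0,"dy":0,"dz":0,"rx":0,"ry":0,"rz":0},{"gripper":0.9,"dx":0,"dy":0,"dz":0,"rx":0,"ry":0,"rz":0}]' 40
```

```text
t: 3.85
eef_pos: [0.6553, -0.1787, 0.1281]
tool_rot: [0.144, 0.693, 0.143, -0.692]
contact_force: [-0.2, -0.1, 0.3]
gripper_width: 0.595
t: 4.45
eef_pos: [0.6548, -0.1785, 0.1269]
tool_rot: [0.144, 0.693, 0.143, -0.692]
contact_force: [0.3, 0.5, 4.0]
gripper_width: 0.234
```

```bash
python3 -m jog '[{"gripper":0.9,"dx":0,"dy":0,"dz":0.004,"rx":0,"ry":0,"rz":0},{"gripper":0.9,"dx":0,"dy":0,"dz":0.012,"rx":0,"ry":0,"rz":0},{"gripper":0.9,"dx":0,"dy":0,"dz":0.025,"rx":0,"ry":0,"rz":0},{"gripper":0.9,"dx":0,"dy":0,"dz":0.045,"rx":0,"ry":0,"rz":0},{"gripper":0.9,"dx":0,"dy":0,"dz":0.065,"rx":0,"ry":0,"rz":0},{"gripper":0.9,"dx":0,"dy":0,"dz":0.075,"rx":0,"ry":0,"rz":0},{"gripper":0.9,"dx":0,"dy":0,"dz":0.08,"rx":0,"ry":0,"rz":0}]'
python3 w.py .654 -.178 top cream:.072:.083:.06 creamknob:.09:.1:.03 disc:.17:.195:.06 w2.png; python3 w.py .654 -.178 wrist wr2.png
```

```text
t: 5.15
eef_pos: [0.6549, -0.1785, 0.2081]
tool_rot: [0.144, 0.693, 0.143, -0.692]
contact_force: [0.2, 0.3, -0.6]
gripper_width: 0.234
5.15 [ 0.6549 -0.1785  0.2081] [ 0.144  0.693  0.143 -0.692] 0.234 [ 0.2  0.3 -0.6] [ 0.35  0.53 -0.25  1.57  0.14  1.05 -1.1 ]
cream 287 mean [ 0.6315 -0.1703  0.0776] enc [ 0.6514 -0.1791] 0.0447 zpct [0.0741 0.0775 0.0811]
creamknob 0
disc 157 mean [ 0.6367 -0.1722  0.1837] enc [ 0.6515 -0.175 ] 0.0351 zpct [0.1803 0.1837 0.1869]
5.2 [ 0.6548 -0.1785  0.208 ] [ 0.144  0.693  0.143 -0.692] 0.23 [ 0.2  0.9 -0.2] [ 0.35  0.53 -0.25  1.57  0.14  1.05 -1.1 ]
```

View pics/wr2.png

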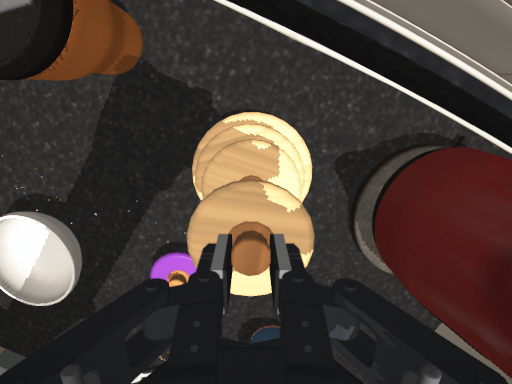

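The pot lid is held level and the lids below it were not disturbed (pile at (252,170), held lid at (250,235)). I'll carry it to the pot.

```bash
python3 -m jog '[{"gripper":0.9,"dx":-0.01,"dy":-0.006,"dz":0,"rx":0,"ry":0,"rz":0},{"gripper":0.9,"dx":-0.035,"dy":-0.02,"dz":0,"rx":0,"ry":0,"rz":0},{"gripper":0.9,"dx":-0.07,"dy":-0.04,"dz":0,"rx":0,"ry":0,"rz":0},{"gripper":0.9,"dx":-0.11,"dy":-0.0625,"dz":0,"rx":0,"ry":0,"rz":0},{"gripper":0.9,"dx":-0.15,"dy":-0.085,"dz":0,"rx":0,"ry":0,"rz":0},{"gripper":0.9,"dx":-0.185,"dy":-0.105,"dz":0,"rx":0,"ry":0,"rz":0},{"gripper":0.9,"dx":-0.207,"dy":-0.1175,"dz":0,"rx":0,"ry":0,"rz":0},{"gripper":0.9,"dx":-0.2165,"dy":-0.123,"dz":0,"rx":0,"ry":0,"rz":0},{"gripper":0.9,"dx":-0.2165,"dy":-0.123,"dz":-0.02,"rx":0,"ry":0,"rz":0},{"gripper":0.9,"dx":-0.2165,"dy":-0.123,"dz":-0.04,"rx":0,"ry":0,"rz":0}]'
python3 -m jog '[{"gripper":0.9,"dx":0,"dy":0,"dz":-0.015,"rx":0,"ry":0,"rz":0},{"gripper":0.9,"dx":0,"dy":0,"dz":-0.02,"rx":0,"ry":0,"rz":0},{"gripper":0.9,"dx":0,"dy":0,"dz":-0.02,"rx":0,"ry":0,"rz":0}]'
python3 w.py .4384 -.3016 scene rim:.071:.079:.045 disc:.115:.130:.05 s3.png
python3 w.py .4384 -.3016 wrist rim:.071:.077:.045 w3.png
python3 -c "
import cv2,numpy as np
a=cv2.imread('pics/s3.png')[120:280,260:440];b=cv2.imread('pics/w3.png')
cv2.imwrite('pics/c3.png',np.hstack([cv2.resize(a,(432,384),interpolation=3),cv2.resize(b[:,100:420],(320,384))]))"
```

```text
t: 6.25
eef_pos: [0.4381, -0.3015, 0.166]
tool_rot: [0.144, 0.693, 0.143, -0.692]
contact_force: [0.2, 0.5, -1.2]
gripper_width: 0.232
t: 6.55
eef_pos: [0.4377, -0.3007, 0.1454]
tool_rot: [-0.143, -0.692, -0.144, 0.693]
contact_force: [0.2, 0.5, 0.0]
gripper_width: 0.233
6.55 [ 0.4377 -0.3007  0.1454] [-0.143 -0.692 -0.144  0.693] 0.233 [0.2 0.5 0. ] [ 0.66  0.38 -0.22  1.98  0.11  0.79 -0.78]
rim 65 mean [ 0.4316 -0.2952  0.0736] enc [ 0.436  -0.2984] 0.0339 zpct [0.0713 0.0736 0.0763]
disc 259 mean [ 0.4281 -0.2916  0.1216] enc [ 0.4343 -0.2981] 0.0367 zpct [0.1179 0.1217 0.1251]
6.6 [ 0.4382 -0.301   0.1462] [-0.144 -0.692 -0.144  0.692] 0.231 [0.  0.  0.1] [ 0.66  0.38 -0.22  1.98  0.11  0.79 -0.78]
rim 563 mean [ 0.463  -0.2962  0.0739] enc [ 0.4516 -0.2994] 0.0293 zpct [0.0727 0.0738 0.075 ]
```

View pics/c3.png

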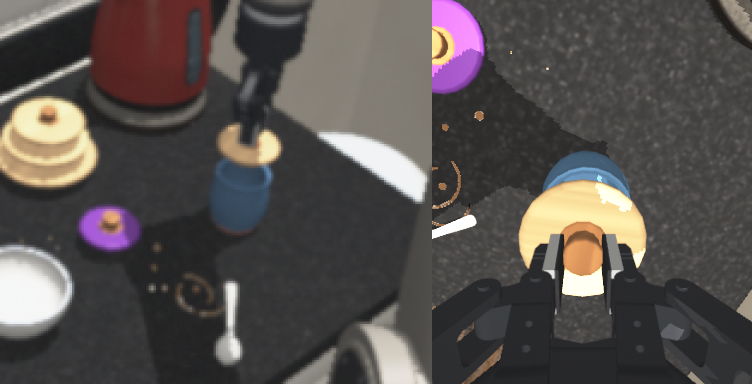

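The lid is centred over the pot in both views. I'll lower it in small steps.

```bash
python3 -m jog '[{"gripper":0.9,"dx":0,"dy":0,"dz":-0.008,"rx":0,"ry":0,"rz":0},{"gripper":0.9,"dx":0,"dy":0,"dz":-0.016,"rx":0,"ry":0,"rz":0},{"gripper":0.9,"dx":0,"dy":0,"dz":-0.023,"rx":0,"ry":0,"rz":0},{"gripper":0.9,"dx":0,"dy":0,"dz":-0.029,"rx":0,"ry":0,"rz":0},{"gripper":0.9,"dx":0,"dy":0,"dz":-0.033,"rx":0,"ry":0,"rz":0},{"gripper":0.9,"dx":0,"dy":0,"dz":-0.036,"rx":0,"ry":0,"rz":0},{"gripper":0.9,"dx":0,"dy":0,"dz":-0.038,"rx":0,"ry":0,"rz":0},{"gripper":0.9,"dx":0,"dy":0,"dz":-0.038,"rx":0,"ry":0,"rz":0}]'
python3 -m jog '[{"gripper":0.9,"dx":0,"dy":0,"dz":-0.001,"rx":0,"ry":0,"rz":0},{"gripper":0.9,"dx":0,"dy":0,"dz":-0.001,"rx":0,"ry":0,"rz":0}]'
python3 -m jog '[{"gripper":0.9,"dx":0,"dy":0,"dz":-0.001,"rx":0,"ry":0,"rz":0},{"gripper":0.9,"dx":0,"dy":0,"dz":-0.001,"rx":0,"ry":0,"rz":0}]'
```

```text
t: 7.45
eef_pos: [0.4378, -0.3014, 0.1081]
tool_rot: [-0.143, -0.692, -0.144, 0.692]
contact_force: [-0.2, 0.6, -0.8]
gripper_width: 0.233
t: 7.65
eef_pos: [0.4379, -0.3014, 0.1074]
tool_rot: [0.144, 0.692, 0.143, -0.692]
contact_force: [-0.0, 0.3, -0.5]
gripper_width: 0.229
t: 7.85
eef_pos: [0.4379, -0.3015, 0.1064]
tool_rot: [0.144, 0.692, 0.143, -0.692]
contact_force: [1.0, 0.2, -0.6]
gripper_width: 0.232
```

```bash
for i in 1; do :; done
python3 -m jog '[{"gripper":0.9,"dx":0,"dy":0,"dz":-0.001,"rx":0,"ry":0,"rz":0},{"gripper":0.9,"dx":0,"dy":0,"dz":-0.001,"rx":0,"ry":0,"rz":0}]'
python3 -m jog '[{"gripper":0.9,"dx":0,"dy":0,"dz":-0.001,"rx":0,"ry":0,"rz":0},{"gripper":0.9,"dx":0,"dy":0,"dz":-0.001,"rx":0,"ry":0,"rz":0}]'
```

```text
t: 8.05
eef_pos: [0.4381, -0.3016, 0.1062]
tool_rot: [0.144, 0.693, 0.143, -0.692]
contact_force: [-1.5, 2.4, 8.0]
gripper_width: 0.233
t: 8.25
eef_pos: [0.4384, -0.3016, 0.1062]
tool_rot: [0.144, 0.693, 0.143, -0.692]
contact_force: [-5.0, 2.8, 16.7]
gripper_width: 0.23
```

Contact came at TCP z 0.106, as expected. I'll take off the pressure, open and retreat.

```bash
python3 -m jog '[{"gripper":0.9,"dx":0,"dy":0,"dz":0.0015,"rx":0,"ry":0,"rz":0},{"gripper":0.7,"dx":0,"dy":0,"dz":0.0015,"rx":0,"ry":0,"rz":0},{"gripper":0.6,"dx":0,"dy":0,"dz":0.0015,"rx":0,"ry":0,"rz":0},{"gripper":0.5,"dx":0,"dy":0,"dz":0.0015,"rx":0,"ry":0,"rz":0},{"gripper":0.4,"dx":0,"dy":0,"dz":0.0015,"rx":0,"ry":0,"rz":0},{"gripper":0.4,"dx":0,"dy":0,"dz":0.01,"rx":0,"ry":0,"rz":0},{"gripper":0.4,"dx":0,"dy":0,"dz":0.03,"rx":0,"ry":0,"rz":0},{"gripper":0.4,"dx":0,"dy":0,"dz":0.065,"rx":0,"ry":0,"rz":0},{"gripper":0.4,"dx":0,"dy":0,"dz":0.105,"rx":0,"ry":0,"rz":0},{"gripper":0.4,"dx":0,"dy":0,"dz":0.14,"rx":0,"ry":0,"rz":0}]'
python3 -m jog '[{"gripper":0.4,"dx":0.02,"dy":0.012,"dz":0,"rx":0,"ry":0,"rz":0},{"gripper":0.4,"dx":0.06,"dy":0.035,"dz":0,"rx":0,"ry":0,"rz":0},{"gripper":0.4,"dx":0.10,"dy":0.06,"dz":0,"rx":0,"ry":0,"rz":0},{"gripper":0.4,"dx":0.14,"dy":0.08,"dz":0,"rx":0,"ry":0,"rz":0},{"gripper":0.4,"dx":0.18,"dy":0.105,"dz":0,"rx":0,"ry":0,"rz":0},{"gripper":0.4,"dx":0.205,"dy":0.12,"dz":0,"rx":0,"ry":0,"rz":0},{"gripper":0.4,"dx":0.2155,"dy":0.1235,"dz":0,"rx":0,"ry":0,"rz":0},{"gripper":0.4,"dx":0.2155,"dy":0.1235,"dz":0,"rx":0,"ry":0,"rz":0}]'
python3 w.py .6535 -.178 wrist knob:.092:.1:.02 disc:.073:.083:.05 tea:.048:.057:.06
python3 w.py .4384 -.3016 top potdisc:.076:.088:.06 potknob:.093:.104:.02 t4.png
python3 -c "
import cv2
a=cv2.imread('pics/t4.png')[110:310,110:410]
cv2.imwrite('pics/c4.png',cv2.resize(a,None,fx=2.6,fy=2.6,interpolation=3))"
```

```text
t: 9.25
eef_pos: [0.4379, -0.3013, 0.2467]
tool_rot: [0.144, 0.693, 0.143, -0.692]
contact_force: [-0.5, -1.2, 0.2]
gripper_width: 0.603
t: 10.05
eef_pos: [0.6541, -0.1769, 0.2443]
tool_rot: [0.144, 0.692, 0.144, -0.692]
contact_force: [-0.6, 0.5, 1.2]
gripper_width: 0.602
10.05 [ 0.6541 -0.1769  0.2443] [ 0.144  0.692  0.144 -0.692] 0.602 [-0.6  0.5  1.2] [ 0.36  0.5  -0.27  1.54  0.14  1.12 -1.1 ]
knob 336 mean [ 0.6532 -0.1798  0.0935] enc [ 0.6526 -0.1798] 0.0105 zpct [0.0923 0.0936 0.0947]
disc 5548 mean [ 0.6552 -0.1788  0.0777] enc [ 0.6528 -0.1799] 0.045 zpct [0.0761 0.0778 0.079 ]
tea 1655 mean [ 0.6792 -0.1618  0.0515] enc [ 0.654  -0.1778] 0.054 zpct [0.0495 0.0516 0.0529]
10.1 [ 0.6529 -0.1785  0.2442] [-0.144 -0.692 -0.143  0.693] 0.601 [ 0.  -1.2 -0.2] [ 0.36  0.5  -0.27  1.54  0.15  1.12 -1.1 ]
potdisc 0
potknob 0
```

View pics/c4.png

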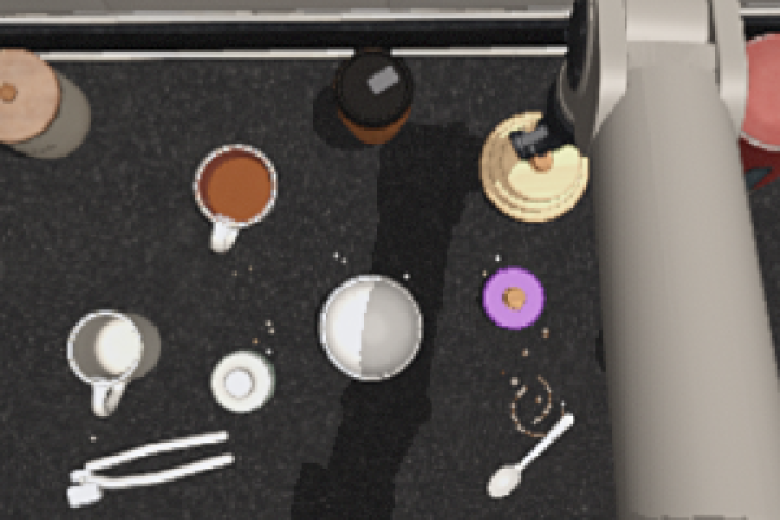

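The top view shows nothing else moved: the mugs, bowl, timer and purple lid are as before, and the arm hides the pot. Next is the cream lid, with its knob at (0.6527, −0.1795).

```bash
python3 -m jog '[{"gripper":0.4,"dx":-0.0005,"dy":-0.002,"dz":-0.03,"rx":0,"ry":0,"rz":0},{"gripper":0.4,"dx":-0.0005,"dy":-0.002,"dz":-0.07,"rx":0,"ry":0,"rz":0},{"gripper":0.4,"dx":-0.0005,"dy":-0.002,"dz":-0.105,"rx":0,"ry":0,"rz":0},{"gripper":0.4,"dx":-0.0005,"dy":-0.002,"dz":-0.13,"rx":0,"ry":0,"rz":0},{"gripper":0.4,"dx":-0.0005,"dy":-0.002,"dz":-0.14,"rx":0,"ry":0,"rz":0},{"gripper":0.4,"dx":-0.0005,"dy":-0.002,"dz":-0.1435,"rx":0,"ry":0,"rz":0},{"gripper":0.4,"dx":-0.0005,"dy":-0.002,"dz":-0.1435,"rx":0,"ry":0,"rz":0},{"gripper":0.4,"dx":-0.0005,"dy":-0.002,"dz":-0.1435,"rx":0,"ry":0,"rz":0}]'
python3 -m jog '[{"gripper":0.6,"dx":0,"dy":0,"dz":0,"rx":0,"ry":0,"rz":0},{"gripper":0.7,"dx":0,"dy":0,"dz":0,"rx":0,"ry":0,"rz":0},{"gripper":0.8,"dx":0,"dy":0,"dz":0,"rx":0,"ry":0,"rz":0},{"gripper":0.9,"dx":0,"dy":0,"dz":0,"rx":0,"ry":0,"rz":0},{"gripper":0.9,"dx":0,"dy":0,"dz":0,"rx":0,"ry":0,"rz":0},{"gripper":0.9,"dx":0,"dy":0,"dz":0,"rx":0,"ry":0,"rz":0}]' 40
python3 -m jog '[{"gripper":0.9,"dx":0,"dy":0,"dz":0.004,"rx":0,"ry":0,"rz":0},{"gripper":0.9,"dx":0,"dy":0,"dz":0.012,"rx":0,"ry":0,"rz":0},{"gripper":0.9,"dx":0,"dy":0,"dz":0.025,"rx":0,"ry":0,"rz":0},{"gripper":0.9,"dx":0,"dy":0,"dz":0.045,"rx":0,"ry":0,"rz":0},{"gripper":0.9,"dx":0,"dy":0,"dz":0.07,"rx":0,"ry":0,"rz":0},{"gripper":0.9,"dx":0,"dy":0,"dz":0.09,"rx":0,"ry":0,"rz":0},{"gripper":0.9,"dx":0,"dy":0,"dz":0.1,"rx":0,"ry":0,"rz":0},{"gripper":0.9,"dx":0,"dy":0,"dz":0.1,"rx":0,"ry":0,"rz":0}]'
python3 w.py .4384 -.3016 scene potdisc:.077:.088:.06 potknob:.093:.104:.02; python3 w.py .653 -.18 top disc:.17:.185:.07  tea:.046:.057:.07
```

```text
t: 10.95
eef_pos: [0.6537, -0.1804, 0.1026]
tool_rot: [0.144, 0.693, 0.143, -0.692]
contact_force: [0.2, 0.2, -0.0]
gripper_width: 0.601
t: 11.55
eef_pos: [0.6533, -0.1799, 0.1014]
tool_rot: [0.144, 0.693, 0.143, -0.692]
contact_force: [-0.7, 0.0, 4.7]
gripper_width: 0.231
t: 12.35
eef_pos: [0.6538, -0.18, 0.203]
tool_rot: [0.144, 0.693, 0.143, -0.691]
contact_force: [-0.2, 0.5, 0.1]
gripper_width: 0.23
12.35 [ 0.6538 -0.18    0.203 ] [ 0.144  0.693  0.143 -0.691] 0.23 [-0.2  0.5  0.1] [ 0.36  0.54 -0.27  1.58  0.16  1.04 -1.11]
potdisc 284 mean [ 0.4311 -0.2942  0.0823] enc [ 0.4357 -0.301 ] 0.0377 zpct [0.0783 0.0823 0.0858]
potknob 36 mean [ 0.4357 -0.2973  0.0974] enc [ 0.4368 -0.299 ] 0.0119 zpct [0.0934 0.098  0.1008]
12.4 [ 0.653  -0.18    0.2014] [ 0.144  0.693  0.143 -0.692] 0.234 [ 0.2 -0.7 -1.2] [ 0.36  0.54 -0.27  1.58  0.16  1.04 -1.11]
disc 293 mean [ 0.6356 -0.1701  0.177 ] enc [ 0.651  -0.1782] 0.0445 zpct [0.1735 0.177  0.1801]
tea 397 mean [ 0.6351 -0.1583  0.0517] enc [ 0.6523 -0.1765] 0.0532 zpct [0.0479 0.0518 0.0553]
```

The pot lid is seated: its disc top reads 0.082 and its knob is in place. I'll carry the cream lid to the cream mug at (0.449, 0.300).

```bash
python3 -m jog '[{"gripper":0.9,"dx":-0.006,"dy":0.015,"dz":0,"rx":0,"ry":0,"rz":0},{"gripper":0.9,"dx":-0.018,"dy":0.042,"dz":0,"rx":0,"ry":0,"rz":0},{"gripper":0.9,"dx":-0.035,"dy":0.082,"dz":0,"rx":0,"ry":0,"rz":0},{"gripper":0.9,"dx":-0.053,"dy":0.124,"dz":0,"rx":0,"ry":0,"rz":0},{"gripper":0.9,"dx":-0.071,"dy":0.167,"dz":0,"rx":0,"ry":0,"rz":0},{"gripper":0.9,"dx":-0.089,"dy":0.21,"dz":0,"rx":0,"ry":0,"rz":0},{"gripper":0.9,"dx":-0.107,"dy":0.253,"dz":0,"rx":0,"ry":0,"rz":0},{"gripper":0.9,"dx":-0.125,"dy":0.295,"dz":0,"rx":0,"ry":0,"rz":0},{"gripper":0.9,"dx":-0.143,"dy":0.337,"dz":0,"rx":0,"ry":0,"rz":0},{"gripper":0.9,"dx":-0.161,"dy":0.379,"dz":0,"rx":0,"ry":0,"rz":0}]'
python3 -m jog '[{"gripper":0.9,"dx":-0.017,"dy":0.04,"dz":0,"rx":0,"ry":0,"rz":0},{"gripper":0.9,"dx":-0.03,"dy":0.07,"dz":0,"rx":0,"ry":0,"rz":0},{"gripper":0.9,"dx":-0.039,"dy":0.092,"dz":0,"rx":0,"ry":0,"rz":0},{"gripper":0.9,"dx":-0.0425,"dy":0.1005,"dz":0,"rx":0,"ry":0,"rz":0},{"gripper":0.9,"dx":-0.0425,"dy":0.1005,"dz":-0.012,"rx":0,"ry":0,"rz":0},{"gripper":0.9,"dx":-0.0425,"dy":0.1005,"dz":-0.025,"rx":0,"ry":0,"rz":0},{"gripper":0.9,"dx":-0.0425,"dy":0.1005,"dz":-0.03,"rx":0,"ry":0,"rz":0},{"gripper":0.9,"dx":-0.0425,"dy":0.1005,"dz":-0.03,"rx":0,"ry":0,"rz":0}]'
python3 w.py .449 .3 scene rim:.097:.105:.05 s5.png
python3 w.py .449 .3 wrist rim:.097:.105:.05 w5.png
python3 -c "
import cv2,numpy as np
a=cv2.imread('pics/s5.png')[210:370,90:270];b=cv2.imread('pics/w5.png')
cv2.imwrite('pics/c5.png',np.hstack([cv2.resize(a,(432,384),interpolation=3),cv2.resize(b[:,100:420],(320,384))]))"
```

```text
t: 13.45
eef_pos: [0.4892, 0.2011, 0.2]
tool_rot: [-0.144, -0.692, -0.144, 0.693]
contact_force: [0.6, 0.4, -0.1]
gripper_width: 0.23
t: 14.25
eef_pos: [0.4492, 0.2976, 0.1691]
tool_rot: [-0.143, -0.692, -0.142, 0.694]
contact_force: [0.0, -0.1, 0.2]
gripper_width: 0.228
14.25 [0.4492 0.2976 0.1691] [-0.143 -0.692 -0.142  0.694] 0.228 [ 0.  -0.1  0.2] [-0.34  0.39 -0.45  1.93  0.22  0.87 -2.06]
rim 106 mean [0.4264 0.3113 0.1002] enc [0.4467 0.3027] 0.039 zpct [0.0976 0.1    0.1032]
14.3 [0.4495 0.2982 0.1699] [-0.143 -0.692 -0.143  0.693] 0.235 [ 0.9  0.  -0.3] [-0.34  0.39 -0.45  1.93  0.22  0.87 -2.06]
rim 505 mean [0.4827 0.3132 0.1   ] enc [0.4736 0.3093] 0.0306 zpct [0.0981 0.1002 0.1014]
```

View pics/c5.png

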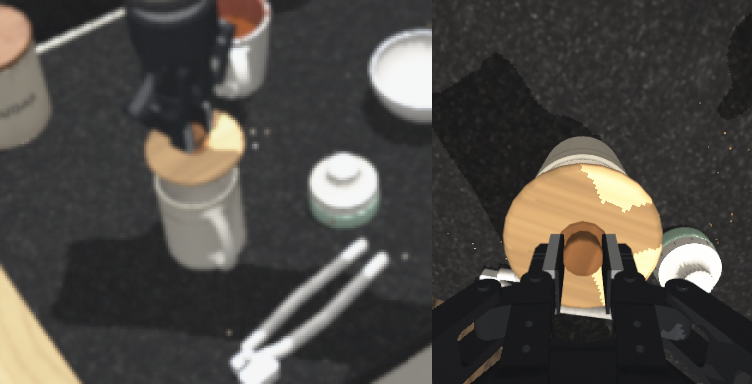

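The lid is centred over the cream mug to within 2 mm, and the timer is clear. I'll correct y by +2 mm and lower.

```bash
python3 -m jog '[{"gripper":0.9,"dx":0,"dy":0.002,"dz":-0.006,"rx":0,"ry":0,"rz":0},{"gripper":0.9,"dx":0,"dy":0.002,"dz":-0.013,"rx":0,"ry":0,"rz":0},{"gripper":0.9,"dx":0,"dy":0.002,"dz":-0.02,"rx":0,"ry":0,"rz":0},{"gripper":0.9,"dx":0,"dy":0.002,"dz":-0.026,"rx":0,"ry":0,"rz":0},{"gripper":0.9,"dx":0,"dy":0.002,"dz":-0.031,"rx":0,"ry":0,"rz":0},{"gripper":0.9,"dx":0,"dy":0.002,"dz":-0.034,"rx":0,"ry":0,"rz":0},{"gripper":0.9,"dx":0,"dy":0.002,"dz":-0.035,"rx":0,"ry":0,"rz":0},{"gripper":0.9,"dx":0,"dy":0.002,"dz":-0.035,"rx":0,"ry":0,"rz":0}]'
python3 -m jog '[{"gripper":0.9,"dx":0,"dy":0,"dz":-0.001,"rx":0,"ry":0,"rz":0},{"gripper":0.9,"dx":0,"dy":0,"dz":-0.001,"rx":0,"ry":0,"rz":0}]'
python3 -m jog '[{"gripper":0.9,"dx":0,"dy":0,"dz":-0.001,"rx":0,"ry":0,"rz":0},{"gripper":0.9,"dx":0,"dy":0,"dz":-0.001,"rx":0,"ry":0,"rz":0}]'
```

```text
t: 15.15
eef_pos: [0.4493, 0.3016, 0.1357]
tool_rot: [-0.144, -0.692, -0.144, 0.692]
contact_force: [-0.3, -0.4, -1.3]
gripper_width: 0.232
t: 15.35
eef_pos: [0.4494, 0.3017, 0.1349]
tool_rot: [0.144, 0.692, 0.144, -0.692]
contact_force: [-0.4, -0.4, -0.5]
gripper_width: 0.231
t: 15.55
eef_pos: [0.4493, 0.3016, 0.1338]
tool_rot: [-0.144, -0.692, -0.143, 0.692]
contact_force: [-0.7, -0.1, 0.1]
gripper_width: 0.228
```

```bash
python3 -m jog '[{"gripper":0.9,"dx":0,"dy":0,"dz":-0.001,"rx":0,"ry":0,"rz":0},{"gripper":0.9,"dx":0,"dy":0,"dz":-0.001,"rx":0,"ry":0,"rz":0}]'
python3 -m jog '[{"gripper":0.9,"dx":0,"dy":0,"dz":-0.001,"rx":0,"ry":0,"rz":0},{"gripper":0.9,"dx":0,"dy":0,"dz":-0.001,"rx":0,"ry":0,"rz":0}]'
```

```text
t: 15.75
eef_pos: [0.4494, 0.3017, 0.1329]
tool_rot: [0.144, 0.692, 0.144, -0.692]
contact_force: [-0.0, -0.6, 0.3]
gripper_width: 0.232
t: 15.95
eef_pos: [0.4496, 0.3019, 0.1326]
tool_rot: [0.144, 0.693, 0.144, -0.692]
contact_force: [-1.1, -0.5, 7.8]
gripper_width: 0.239
```

Contact. I'll release, retreat and go back over the pile.

```bash
python3 -m jog '[{"gripper":0.9,"dx":0,"dy":0,"dz":0.001,"rx":0,"ry":0,"rz":0},{"gripper":0.7,"dx":0,"dy":0,"dz":0.001,"rx":0,"ry":0,"rz":0},{"gripper":0.6,"dx":0,"dy":0,"dz":0.001,"rx":0,"ry":0,"rz":0},{"gripper":0.5,"dx":0,"dy":0,"dz":0.001,"rx":0,"ry":0,"rz":0},{"gripper":0.4,"dx":0,"dy":0,"dz":0.001,"rx":0,"ry":0,"rz":0},{"gripper":0.4,"dx":0,"dy":0,"dz":0.01,"rx":0,"ry":0,"rz":0},{"gripper":0.4,"dx":0,"dy":0,"dz":0.03,"rx":0,"ry":0,"rz":0},{"gripper":0.4,"dx":0,"dy":0,"dz":0.06,"rx":0,"ry":0,"rz":0},{"gripper":0.4,"dx":0,"dy":0,"dz":0.09,"rx":0,"ry":0,"rz":0},{"gripper":0.4,"dx":0,"dy":0,"dz":0.11,"rx":0,"ry":0,"rz":0}]'
python3 -m jog '[{"gripper":0.4,"dx":0.01,"dy":-0.02,"dz":0,"rx":0,"ry":0,"rz":0},{"gripper":0.4,"dx":0.025,"dy":-0.06,"dz":0,"rx":0,"ry":0,"rz":0},{"gripper":0.4,"dx":0.043,"dy":-0.102,"dz":0,"rx":0,"ry":0,"rz":0},{"gripper":0.4,"dx":0.061,"dy":-0.144,"dz":0,"rx":0,"ry":0,"rz":0},{"gripper":0.4,"dx":0.079,"dy":-0.186,"dz":0,"rx":0,"ry":0,"rz":0},{"gripper":0.4,"dx":0.097,"dy":-0.228,"dz":0,"rx":0,"ry":0,"rz":0},{"gripper":0.4,"dx":0.115,"dy":-0.27,"dz":0,"rx":0,"ry":0,"rz":0},{"gripper":0.4,"dx":0.133,"dy":-0.312,"dz":0,"rx":0,"ry":0,"rz":0},{"gripper":0.4,"dx":0.151,"dy":-0.354,"dz":0,"rx":0,"ry":0,"rz":0},{"gripper":0.4,"dx":0.169,"dy":-0.396,"dz":0,"rx":0,"ry":0,"rz":0}]'
python3 -m jog '[{"gripper":0.4,"dx":0.015,"dy":-0.04,"dz":0,"rx":0,"ry":0,"rz":0},{"gripper":0.4,"dx":0.029,"dy":-0.07,"dz":0,"rx":0,"ry":0,"rz":0},{"gripper":0.4,"dx":0.0355,"dy":-0.0845,"dz":0,"rx":0,"ry":0,"rz":0},{"gripper":0.4,"dx":0.0355,"dy":-0.0845,"dz":0,"rx":0,"ry":0,"rz":0},{"gripper":0.4,"dx":0.0355,"dy":-0.0845,"dz":0,"rx":0,"ry":0,"rz":0}]'
python3 w.py .6535 -.178 wrist knob:.066:.074:.02 disc:.047:.057:.06 bowllid:.022:.032:.07
python3 w.py .449 .3 top creamdisc:.103:.115:.06 creamknob:.12:.131:.02 bases:.097:.102:.06
```

```text
t: 16.95
eef_pos: [0.4497, 0.3022, 0.2447]
tool_rot: [0.143, 0.693, 0.144, -0.691]
contact_force: [0.8, -0.2, -0.3]
gripper_width: 0.595
t: 17.95
eef_pos: [0.6189, -0.0961, 0.2427]
tool_rot: [0.144, 0.693, 0.144, -0.692]
contact_force: [0.4, 0.5, -0.0]
gripper_width: 0.6
t: 18.45
eef_pos: [0.6536, -0.1768, 0.2419]
tool_rot: [0.144, 0.692, 0.145, -0.692]
contact_force: [-0.8, 0.5, 0.4]
gripper_width: 0.596
18.45 [ 0.6536 -0.1768  0.2419] [ 0.144  0.692  0.145 -0.692] 0.596 [-0.8  0.5  0.4] [ 0.34  0.5  -0.24  1.54  0.13  1.11 -1.09]
knob 294 mean [ 0.654  -0.1776  0.0677] enc [ 0.6541 -0.1778] 0.0106 zpct [0.0663 0.0677 0.0689]
disc 7168 mean [ 0.6567 -0.1766  0.0519] enc [ 0.6541 -0.1777] 0.054 zpct [0.0504 0.0519 0.0532]
bowllid 1685 mean [ 0.6871 -0.1774  0.0256] enc [ 0.6547 -0.1801] 0.0642 zpct [0.0237 0.0257 0.0272]
18.5 [ 0.6536 -0.176   0.242 ] [ 0.144  0.692  0.145 -0.692] 0.6 [-0.5  0.9  0.1] [ 0.34  0.5  -0.24  1.54  0.13  1.11 -1.09]
creamdisc 784 mean [0.4485 0.3009 0.1087] enc [0.4495 0.3023] 0.0462 zpct [0.1053 0.1088 0.1117]
creamknob 58 mean [0.4489 0.3011 0.1243] enc [0.4488 0.3008] 0.011 zpct [0.121  0.124  0.1281]
bases 2
```

The cream lid is seated flat (0.1087 against 0.109 expected). Next is the tea lid, which I'll lift high to clear the tumbler.

```bash
python3 -m jog '[{"gripper":0.4,"dx":0,"dy":0,"dz":-0.03,"rx":0,"ry":0,"rz":0},{"gripper":0.4,"dx":0,"dy":0,"dz":-0.07,"rx":0,"ry":0,"rz":0},{"gripper":0.4,"dx":0,"dy":0,"dz":-0.11,"rx":0,"ry":0,"rz":0},{"gripper":0.4,"dx":0,"dy":0,"dz":-0.14,"rx":0,"ry":0,"rz":0},{"gripper":0.4,"dx":0,"dy":0,"dz":-0.158,"rx":0,"ry":0,"rz":0},{"gripper":0.4,"dx":0,"dy":0,"dz":-0.165,"rx":0,"ry":0,"rz":0},{"gripper":0.4,"dx":0,"dy":0,"dz":-0.167,"rx":0,"ry":0,"rz":0},{"gripper":0.4,"dx":0,"dy":0,"dz":-0.167,"rx":0,"ry":0,"rz":0}]'
python3 -m jog '[{"gripper":0.6,"dx":0,"dy":0,"dz":0,"rx":0,"ry":0,"rz":0},{"gripper":0.7,"dx":0,"dy":0,"dz":0,"rx":0,"ry":0,"rz":0},{"gripper":0.8,"dx":0,"dy":0,"dz":0,"rx":0,"ry":0,"rz":0},{"gripper":0.9,"dx":0,"dy":0,"dz":0,"rx":0,"ry":0,"rz":0},{"gripper":0.9,"dx":0,"dy":0,"dz":0,"rx":0,"ry":0,"rz":0},{"gripper":0.9,"dx":0,"dy":0,"dz":0,"rx":0,"ry":0,"rz":0}]' 45
python3 -m jog '[{"gripper":0.9,"dx":0,"dy":0,"dz":0.004,"rx":0,"ry":0,"rz":0},{"gripper":0.9,"dx":0,"dy":0,"dz":0.012,"rx":0,"ry":0,"rz":0},{"gripper":0.9,"dx":0,"dy":0,"dz":0.025,"rx":0,"ry":0,"rz":0},{"gripper":0.9,"dx":0,"dy":0,"dz":0.045,"rx":0,"ry":0,"rz":0},{"gripper":0.9,"dx":0,"dy":0,"dz":0.075,"rx":0,"ry":0,"rz":0},{"gripper":0.9,"dx":0,"dy":0,"dz":0.11,"rx":0,"ry":0,"rz":0},{"gripper":0.9,"dx":0,"dy":0,"dz":0.15,"rx":0,"ry":0,"rz":0},{"gripper":0.9,"dx":0,"dy":0,"dz":0.18,"rx":0,"ry":0,"rz":0},{"gripper":0.9,"dx":0,"dy":0,"dz":0.2,"rx":0,"ry":0,"rz":0},{"gripper":0.9,"dx":0,"dy":0,"dz":0.2,"rx":0,"ry":0,"rz":0}]'
python3 w.py .6535 -.178 top disc:.235:.265:.08 bowllid:.021:.032:.075
```

```text
t: 19.35
eef_pos: [0.6548, -0.1787, 0.0762]
tool_rot: [0.144, 0.693, 0.143, -0.692]
contact_force: [-0.7, 0.1, -0.1]
gripper_width: 0.6
t: 19.95
eef_pos: [0.6546, -0.1792, 0.0758]
tool_rot: [0.144, 0.693, 0.143, -0.692]
contact_force: [-0.7, 0.0, 6.3]
gripper_width: 0.226
t: 20.95
eef_pos: [0.6555, -0.179, 0.2795]
tool_rot: [0.144, 0.695, 0.143, -0.69]
contact_force: [0.8, -0.3, -1.3]
gripper_width: 0.229
20.95 [ 0.6555 -0.179   0.2795] [ 0.144  0.695  0.143 -0.69 ] 0.229 [ 0.8 -0.3 -1.3] [ 0.34  0.47 -0.24  1.5   0.12  1.18 -1.08]
disc 596 mean [ 0.6409 -0.1632  0.255 ] enc [ 0.6542 -0.1772] 0.0539 zpct [0.2522 0.255  0.2578]
bowllid 727 mean [ 0.6361 -0.1637  0.0262] enc [ 0.6533 -0.1796] 0.0636 zpct [0.0226 0.0262 0.0298]
```

```bash
python3 -m jog '[{"gripper":0.9,"dx":-0.001,"dy":0.012,"dz":0,"rx":0,"ry":0,"rz":0},{"gripper":0.9,"dx":-0.003,"dy":0.04,"dz":0,"rx":0,"ry":0,"rz":0},{"gripper":0.9,"dx":-0.007,"dy":0.08,"dz":0,"rx":0,"ry":0,"rz":0},{"gripper":0.9,"dx":-0.01,"dy":0.125,"dz":0,"rx":0,"ry":0,"rz":0},{"gripper":0.9,"dx":-0.014,"dy":0.17,"dz":0,"rx":0,"ry":0,"rz":0},{"gripper":0.9,"dx":-0.018,"dy":0.215,"dz":0,"rx":0,"ry":0,"rz":0},{"gripper":0.9,"dx":-0.021,"dy":0.26,"dz":0,"rx":0,"ry":0,"rz":0},{"gripper":0.9,"dx":-0.025,"dy":0.3,"dz":0,"rx":0,"ry":0,"rz":0},{"gripper":0.9,"dx":-0.027,"dy":0.328,"dz":0,"rx":0,"ry":0,"rz":0},{"gripper":0.9,"dx":-0.028,"dy":0.3385,"dz":0,"rx":0,"ry":0,"rz":0}]'
python3 -m jog '[{"gripper":0.9,"dx":0,"dy":0,"dz":-0.015,"rx":0,"ry":0,"rz":0},{"gripper":0.9,"dx":0,"dy":0,"dz":-0.045,"rx":0,"ry":0,"rz":0},{"gripper":0.9,"dx":0,"dy":0,"dz":-0.075,"rx":0,"ry":0,"rz":0},{"gripper":0.9,"dx":0,"dy":0,"dz":-0.095,"rx":0,"ry":0,"rz":0},{"gripper":0.9,"dx":0,"dy":0,"dz":-0.105,"rx":0,"ry":0,"rz":0},{"gripper":0.9,"dx":0,"dy":0,"dz":-0.107,"rx":0,"ry":0,"rz":0},{"gripper":0.9,"dx":0,"dy":0,"dz":-0.107,"rx":0,"ry":0,"rz":0},{"gripper":0.9,"dx":0,"dy":0,"dz":-0.107,"rx":0,"ry":0,"rz":0}]'
python3 w.py .625 .16 scene rim:.094:.103:.055 s6.png
python3 w.py .625 .16 wrist rim:.094:.101:.055 w6.png
python3 -c "
import cv2,numpy as np
a=cv2.imread('pics/s6.png')[140:300,100:280];b=cv2.imread('pics/w6.png')
cv2.imwrite('pics/c6.png',np.hstack([cv2.resize(a,(432,384),interpolation=3),cv2.resize(b[:,100:420],(320,384))]))"
```

```text
t: 22.0
eef_pos: [0.6233, 0.165, 0.273]
tool_rot: [-0.145, -0.691, -0.147, 0.693]
contact_force: [-0.4, -0.0, -0.9]
gripper_width: 0.226
t: 22.8
eef_pos: [0.6266, 0.1595, 0.169]
tool_rot: [0.143, 0.693, 0.143, -0.692]
contact_force: [-0.1, 0.8, -1.3]
gripper_width: 0.227
22.8 [0.6266 0.1595 0.169 ] [ 0.143  0.693  0.143 -0.692] 0.227 [-0.1  0.8 -1.3] [-0.11  0.53 -0.33  1.68  0.2   0.96 -1.67]
rim 70 mean [0.6004 0.1734 0.0971] enc [0.6204 0.1626] 0.0442 zpct [0.0945 0.097  0.0998]
22.85 [0.6266 0.1596 0.1691] [ 0.143  0.693  0.143 -0.692] 0.23 [ 0.3 -0.3 -1.4] [-0.11  0.53 -0.33  1.68  0.2   0.96 -1.67]
rim 0
```

View pics/c6.png

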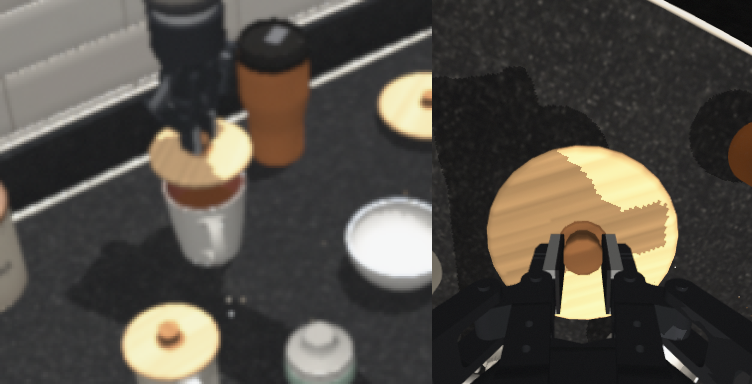

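The tea lid is level above the tea mug and the tumbler is clear. I'll lower it with dx −1 mm.

```bash
python3 -m jog '[{"gripper":0.9,"dx":-0.001,"dy":0.0005,"dz":-0.006,"rx":0,"ry":0,"rz":0},{"gripper":0.9,"dx":-0.001,"dy":0.0005,"dz":-0.013,"rx":0,"ry":0,"rz":0},{"gripper":0.9,"dx":-0.001,"dy":0.0005,"dz":-0.02,"rx":0,"ry":0,"rz":0},{"gripper":0.9,"dx":-0.001,"dy":0.0005,"dz":-0.026,"rx":0,"ry":0,"rz":0},{"gripper":0.9,"dx":-0.001,"dy":0.0005,"dz":-0.031,"rx":0,"ry":0,"rz":0},{"gripper":0.9,"dx":-0.001,"dy":0.0005,"dz":-0.034,"rx":0,"ry":0,"rz":0},{"gripper":0.9,"dx":-0.001,"dy":0.0005,"dz":-0.036,"rx":0,"ry":0,"rz":0},{"gripper":0.9,"dx":-0.001,"dy":0.0005,"dz":-0.036,"rx":0,"ry":0,"rz":0}]'
python3 -m jog '[{"gripper":0.9,"dx":0,"dy":0,"dz":-0.001,"rx":0,"ry":0,"rz":0},{"gripper":0.9,"dx":0,"dy":0,"dz":-0.001,"rx":0,"ry":0,"rz":0}]'
python3 -m jog '[{"gripper":0.9,"dx":0,"dy":0,"dz":-0.001,"rx":0,"ry":0,"rz":0},{"gripper":0.9,"dx":0,"dy":0,"dz":-0.001,"rx":0,"ry":0,"rz":0}]'
```

```text
t: 23.7
eef_pos: [0.6248, 0.1601, 0.1316]
tool_rot: [-0.144, -0.692, -0.144, 0.692]
contact_force: [1.0, 0.5, -1.7]
gripper_width: 0.235
t: 23.9
eef_pos: [0.6249, 0.1602, 0.131]
tool_rot: [0.144, 0.693, 0.144, -0.692]
contact_force: [0.6, 0.8, -2.1]
gripper_width: 0.233
t: 24.1
eef_pos: [0.625, 0.1602, 0.13]
tool_rot: [0.143, 0.693, 0.144, -0.692]
contact_force: [0.3, -0.1, -0.3]
gripper_width: 0.23
```

```bash
python3 -m jog '[{"gripper":0.9,"dx":0,"dy":0,"dz":-0.001,"rx":0,"ry":0,"rz":0},{"gripper":0.9,"dx":0,"dy":0,"dz":-0.001,"rx":0,"ry":0,"rz":0}]'
```

```text
t: 24.3
eef_pos: [0.6252, 0.1603, 0.1298]
tool_rot: [0.144, 0.693, 0.143, -0.692]
contact_force: [-2.9, -0.1, 4.3]
gripper_width: 0.229
```

Contact. I'll release and return over the pile at height.

```bash
python3 -m jog '[{"gripper":0.9,"dx":0,"dy":0,"dz":0.0005,"rx":0,"ry":0,"rz":0},{"gripper":0.7,"dx":0,"dy":0,"dz":0.001,"rx":0,"ry":0,"rz":0},{"gripper":0.6,"dx":0,"dy":0,"dz":0.001,"rx":0,"ry":0,"rz":0},{"gripper":0.5,"dx":0,"dy":0,"dz":0.001,"rx":0,"ry":0,"rz":0},{"gripper":0.4,"dx":0,"dy":0,"dz":0.001,"rx":0,"ry":0,"rz":0},{"gripper":0.4,"dx":0,"dy":0,"dz":0.015,"rx":0,"ry":0,"rz":0},{"gripper":0.4,"dx":0,"dy":0,"dz":0.045,"rx":0,"ry":0,"rz":0},{"gripper":0.4,"dx":0,"dy":0,"dz":0.085,"rx":0,"ry":0,"rz":0},{"gripper":0.4,"dx":0,"dy":0,"dz":0.125,"rx":0,"ry":0,"rz":0},{"gripper":0.4,"dx":0,"dy":0,"dz":0.146,"rx":0,"ry":0,"rz":0}]'
python3 -m jog '[{"gripper":0.4,"dx":0.002,"dy":-0.015,"dz":0,"rx":0,"ry":0,"rz":0},{"gripper":0.4,"dx":0.004,"dy":-0.045,"dz":0,"rx":0,"ry":0,"rz":0},{"gripper":0.4,"dx":0.008,"dy":-0.09,"dz":0,"rx":0,"ry":0,"rz":0},{"gripper":0.4,"dx":0.012,"dy":-0.135,"dz":0,"rx":0,"ry":0,"rz":0},{"gripper":0.4,"dx":0.016,"dy":-0.18,"dz":0,"rx":0,"ry":0,"rz":0},{"gripper":0.4,"dx":0.02,"dy":-0.225,"dz":0,"rx":0,"ry":0,"rz":0},{"gripper":0.4,"dx":0.024,"dy":-0.27,"dz":0,"rx":0,"ry":0,"rz":0},{"gripper":0.4,"dx":0.027,"dy":-0.31,"dz":0,"rx":0,"ry":0,"rz":0},{"gripper":0.4,"dx":0.029,"dy":-0.332,"dz":0,"rx":0,"ry":0,"rz":0},{"gripper":0.4,"dx":0.0295,"dy":-0.34,"dz":0,"rx":0,"ry":0,"rz":0}]'
python3 -m jog '[{"gripper":0.4,"dx":0,"dy":0,"dz":-0.015,"rx":0,"ry":0,"rz":0},{"gripper":0.4,"dx":0,"dy":0,"dz":-0.03,"rx":0,"ry":0,"rz":0},{"gripper":0.4,"dx":0,"dy":0,"dz":-0.03,"rx":0,"ry":0,"rz":0},{"gripper":0.4,"dx":0,"dy":0,"dz":-0.03,"rx":0,"ry":0,"rz":0}]'
python3 w.py .6535 -.178 wrist knob:.04:.048:.02 disc:.021:.031:.07
python3 w.py .625 .16 top teadisc:.1:.112:.07 teaknob:.117:.128:.02
python3 w.py .468 .0136 top bowl:.051:.06:.075
```

```text
t: 25.3
eef_pos: [0.6261, 0.1608, 0.2801]
tool_rot: [0.143, 0.695, 0.144, -0.69]
contact_force: [-0.1, -0.1, 0.4]
gripper_width: 0.6
t: 26.3
eef_pos: [0.6531, -0.1848, 0.274]
tool_rot: [-0.142, -0.692, -0.141, 0.694]
contact_force: [0.2, 0.3, -0.3]
gripper_width: 0.602
t: 26.7
eef_pos: [0.654, -0.1779, 0.2437]
tool_rot: [-0.144, -0.692, -0.145, 0.693]
contact_force: [0.6, -0.4, 0.4]
gripper_width: 0.6
26.7 [ 0.654  -0.1779  0.2437] [-0.144 -0.692 -0.145  0.693] 0.6 [ 0.6 -0.4  0.4] [ 0.34  0.5  -0.24  1.54  0.13  1.12 -1.09]
knob 265 mean [ 0.655  -0.1801  0.0418] enc [ 0.655  -0.1801] 0.0107 zpct [0.0405 0.0418 0.0431]
disc 8826 mean [ 0.658  -0.1788  0.0261] enc [ 0.6548 -0.18  ] 0.0643 zpct [0.0246 0.0261 0.0274]
26.75 [ 0.6545 -0.1783  0.2446] [-0.144 -0.692 -0.144  0.692] 0.597 [-0.7  0.4  0.3] [ 0.34  0.5  -0.24  1.54  0.13  1.12 -1.09]
teadisc 1058 mean [0.6231 0.16   0.1057] enc [0.624  0.1606] 0.054 zpct [0.1024 0.1057 0.1091]
teaknob 42 mean [0.6234 0.1603 0.1216] enc [0.6237 0.1603] 0.0106 zpct [0.1196 0.1214 0.1244]
26.8 [ 0.6547 -0.1788  0.2451] [ 0.144  0.692  0.144 -0.692] 0.598 [ 0.2 -1.2  0.7] [ 0.34  0.5  -0.24  1.54  0.13  1.12 -1.09]
bowl 143 mean [0.4686 0.0146 0.0551] enc [0.4682 0.0137] 0.0574 zpct [0.0518 0.0549 0.0582]
```

The tea lid is seated (0.1057 against 0.106 expected) and centred. Last is the bowl lid.

```bash
python3 -m jog '[{"gripper":0.4,"dx":0.0005,"dy":-0.0005,"dz":-0.03,"rx":0,"ry":0,"rz":0},{"gripper":0.4,"dx":0.0005,"dy":-0.0005,"dz":-0.07,"rx":0,"ry":0,"rz":0},{"gripper":0.4,"dx":0.0005,"dy":-0.0005,"dz":-0.115,"rx":0,"ry":0,"rz":0},{"gripper":0.4,"dx":0.0005,"dy":-0.0005,"dz":-0.155,"rx":0,"ry":0,"rz":0},{"gripper":0.4,"dx":0.0005,"dy":-0.0005,"dz":-0.18,"rx":0,"ry":0,"rz":0},{"gripper":0.4,"dx":0.0005,"dy":-0.0005,"dz":-0.192,"rx":0,"ry":0,"rz":0},{"gripper":0.4,"dx":0.0005,"dy":-0.0005,"dz":-0.196,"rx":0,"ry":0,"rz":0},{"gripper":0.4,"dx":0.0005,"dy":-0.0005,"dz":-0.196,"rx":0,"ry":0,"rz":0},{"gripper":0.4,"dx":0.0005,"dy":-0.0005,"dz":-0.196,"rx":0,"ry":0,"rz":0}]'
python3 -m jog '[{"gripper":0.6,"dx":0,"dy":0,"dz":0,"rx":0,"ry":0,"rz":0},{"gripper":0.7,"dx":0,"dy":0,"dz":0,"rx":0,"ry":0,"rz":0},{"gripper":0.8,"dx":0,"dy":0,"dz":0,"rx":0,"ry":0,"rz":0},{"gripper":0.9,"dx":0,"dy":0,"dz":0,"rx":0,"ry":0,"rz":0},{"gripper":0.9,"dx":0,"dy":0,"dz":0,"rx":0,"ry":0,"rz":0},{"gripper":0.9,"dx":0,"dy":0,"dz":0,"rx":0,"ry":0,"rz":0}]' 50
python3 -m jog '[{"gripper":0.9,"dx":0,"dy":0,"dz":0.004,"rx":0,"ry":0,"rz":0},{"gripper":0.9,"dx":0,"dy":0,"dz":0.012,"rx":0,"ry":0,"rz":0},{"gripper":0.9,"dx":0,"dy":0,"dz":0.03,"rx":0,"ry":0,"rz":0},{"gripper":0.9,"dx":0,"dy":0,"dz":0.06,"rx":0,"ry":0,"rz":0},{"gripper":0.9,"dx":0,"dy":0,"dz":0.09,"rx":0,"ry":0,"rz":0},{"gripper":0.9,"dx":0,"dy":0,"dz":0.11,"rx":0,"ry":0,"rz":0},{"gripper":0.9,"dx":0,"dy":0,"dz":0.12,"rx":0,"ry":0,"rz":0},{"gripper":0.9,"dx":0,"dy":0,"dz":0.12,"rx":0,"ry":0,"rz":0}]'
python3 w.py .6535 -.178 top disc:.135:.155:.08
```

```text
t: 27.75
eef_pos: [0.6562, -0.1806, 0.0507]
tool_rot: [0.144, 0.693, 0.143, -0.691]
contact_force: [-0.5, -0.7, 0.8]
gripper_width: 0.603
t: 28.35
eef_pos: [0.6555, -0.1809, 0.0499]
tool_rot: [0.144, 0.693, 0.143, -0.692]
contact_force: [-0.7, -0.3, 6.2]
gripper_width: 0.228
t: 29.15
eef_pos: [0.6558, -0.1805, 0.1711]
tool_rot: [0.144, 0.693, 0.143, -0.691]
contact_force: [0.7, 1.2, -2.0]
gripper_width: 0.228
29.15 [ 0.6558 -0.1805  0.1711] [ 0.144  0.693  0.143 -0.691] 0.228 [ 0.7  1.2 -2. ] [ 0.34  0.57 -0.23  1.6   0.15  0.98 -1.1 ]
disc 718 mean [ 0.6416 -0.158   0.147 ] enc [ 0.6532 -0.1784] 0.0633 zpct [0.1439 0.147  0.15  ]
```

```bash
python3 -m jog '[{"gripper":0.9,"dx":-0.009,"dy":0.01,"dz":0,"rx":0,"ry":0,"rz":0},{"gripper":0.9,"dx":-0.03,"dy":0.031,"dz":0,"rx":0,"ry":0,"rz":0},{"gripper":0.9,"dx":-0.06,"dy":0.062,"dz":0,"rx":0,"ry":0,"rz":0},{"gripper":0.9,"dx":-0.093,"dy":0.097,"dz":0,"rx":0,"ry":0,"rz":0},{"gripper":0.9,"dx":-0.126,"dy":0.131,"dz":0,"rx":0,"ry":0,"rz":0},{"gripper":0.9,"dx":-0.156,"dy":0.162,"dz":0,"rx":0,"ry":0,"rz":0},{"gripper":0.9,"dx":-0.177,"dy":0.184,"dz":0,"rx":0,"ry":0,"rz":0},{"gripper":0.9,"dx":-0.186,"dy":0.1935,"dz":0,"rx":0,"ry":0,"rz":0},{"gripper":0.9,"dx":-0.186,"dy":0.1935,"dz":-0.015,"rx":0,"ry":0,"rz":0},{"gripper":0.9,"dx":-0.186,"dy":0.1935,"dz":-0.035,"rx":0,"ry":0,"rz":0}]'
python3 -m jog '[{"gripper":0.9,"dx":0,"dy":0,"dz":-0.01,"rx":0,"ry":0,"rz":0},{"gripper":0.9,"dx":0,"dy":0,"dz":-0.01,"rx":0,"ry":0,"rz":0},{"gripper":0.9,"dx":0,"dy":0,"dz":-0.01,"rx":0,"ry":0,"rz":0}]'
python3 w.py .468 .0136 scene rim:.052:.061:.07 s7.png
python3 w.py .468 .0136 wrist w7.png
python3 -c "
import cv2,numpy as np
a=cv2.imread('pics/s7.png')[170:330,180:360];b=cv2.imread('pics/w7.png')
cv2.imwrite('pics/c7.png',np.hstack([cv2.resize(a,(432,384),interpolation=3),cv2.resize(b[:,100:420],(320,384))]))"
```

```text
t: 30.2
eef_pos: [0.4688, 0.0134, 0.1337]
tool_rot: [0.144, 0.693, 0.144, -0.692]
contact_force: [-0.1, 0.1, -1.5]
gripper_width: 0.228
t: 30.5
eef_pos: [0.4688, 0.013, 0.1237]
tool_rot: [-0.143, -0.692, -0.143, 0.693]
contact_force: [0.4, -0.1, -0.5]
gripper_width: 0.229
30.5 [0.4688 0.013  0.1237] [-0.143 -0.692 -0.143  0.693] 0.229 [ 0.4 -0.1 -0.5] [ 0.11  0.34 -0.32  2.13  0.16  0.7  -1.48]
rim 108 mean [0.4404 0.0421 0.0546] enc [0.4654 0.019 ] 0.0578 zpct [0.0522 0.0546 0.0571]
30.55 [0.4692 0.013  0.1241] [ 0.143  0.693  0.143 -0.692] 0.226 [ 0.4 -0.4 -1.7] [ 0.11  0.34 -0.32  2.13  0.16  0.7  -1.48]
```

View pics/c7.png

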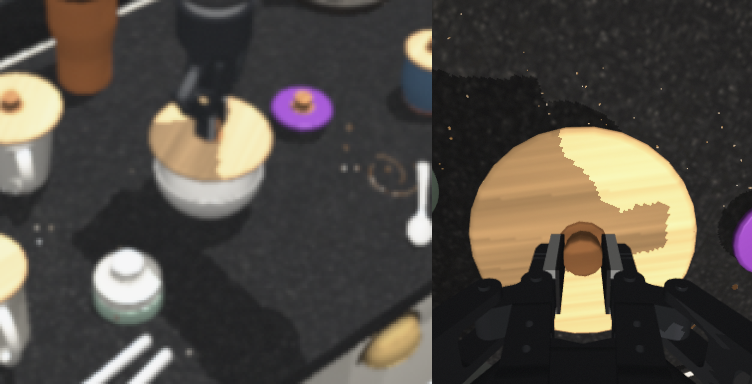

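The bowl lid is level and centred over the bowl, and the timer and purple lid are clear. I'll lower it.

```bash
python3 -m jog '[{"gripper":0.9,"dx":-0.0005,"dy":0.0005,"dz":-0.006,"rx":0,"ry":0,"rz":0},{"gripper":0.9,"dx":-0.0005,"dy":0.0005,"dz":-0.013,"rx":0,"ry":0,"rz":0},{"gripper":0.9,"dx":-0.0005,"dy":0.0005,"dz":-0.02,"rx":0,"ry":0,"rz":0},{"gripper":0.9,"dx":-0.0005,"dy":0.0005,"dz":-0.025,"rx":0,"ry":0,"rz":0},{"gripper":0.9,"dx":-0.0005,"dy":0.0005,"dz":-0.029,"rx":0,"ry":0,"rz":0},{"gripper":0.9,"dx":-0.0005,"dy":0.0005,"dz":-0.032,"rx":0,"ry":0,"rz":0},{"gripper":0.9,"dx":-0.0005,"dy":0.0005,"dz":-0.033,"rx":0,"ry":0,"rz":0},{"gripper":0.9,"dx":-0.0005,"dy":0.0005,"dz":-0.033,"rx":0,"ry":0,"rz":0}]'
python3 -m jog '[{"gripper":0.9,"dx":0,"dy":0,"dz":-0.001,"rx":0,"ry":0,"rz":0},{"gripper":0.9,"dx":0,"dy":0,"dz":-0.001,"rx":0,"ry":0,"rz":0}]'
python3 -m jog '[{"gripper":0.9,"dx":0,"dy":0,"dz":-0.001,"rx":0,"ry":0,"rz":0},{"gripper":0.9,"dx":0,"dy":0,"dz":-0.001,"rx":0,"ry":0,"rz":0}]'
```

```text
t: 31.4
eef_pos: [0.4683, 0.0136, 0.0907]
tool_rot: [-0.144, -0.692, -0.144, 0.692]
contact_force: [0.0, -0.6, -1.4]
gripper_width: 0.222
t: 31.6
eef_pos: [0.4684, 0.0136, 0.0899]
tool_rot: [0.144, 0.692, 0.143, -0.692]
contact_force: [-0.4, 1.1, -1.8]
gripper_width: 0.228
t: 31.8
eef_pos: [0.4683, 0.0136, 0.0888]
tool_rot: [0.144, 0.692, 0.143, -0.692]
contact_force: [-0.0, 0.0, -1.1]
gripper_width: 0.227
```

```bash
python3 -m jog '[{"gripper":0.9,"dx":0,"dy":0,"dz":-0.001,"rx":0,"ry":0,"rz":0},{"gripper":0.9,"dx":0,"dy":0,"dz":-0.001,"rx":0,"ry":0,"rz":0}]'
python3 -m jog '[{"gripper":0.9,"dx":0,"dy":0,"dz":-0.0005,"rx":0,"ry":0,"rz":0},{"gripper":0.9,"dx":0,"dy":0,"dz":-0.0005,"rx":0,"ry":0,"rz":0}]'
```

```text
t: 32.0
eef_pos: [0.4683, 0.0136, 0.0877]
tool_rot: [-0.144, -0.692, -0.144, 0.692]
contact_force: [-0.2, 0.5, -0.7]
gripper_width: 0.225
t: 32.2
eef_pos: [0.4684, 0.0136, 0.0874]
tool_rot: [0.144, 0.692, 0.143, -0.692]
contact_force: [0.4, -0.3, 0.5]
gripper_width: 0.228
```

```bash
python3 -m jog '[{"gripper":0.9,"dx":0,"dy":0,"dz":-0.001,"rx":0,"ry":0,"rz":0},{"gripper":0.9,"dx":0,"dy":0,"dz":-0.001,"rx":0,"ry":0,"rz":0}]'
```

```text
t: 32.4
eef_pos: [0.4688, 0.0136, 0.0872]
tool_rot: [0.144, 0.693, 0.143, -0.692]
contact_force: [-2.5, -0.6, 11.2]
gripper_width: 0.224
```

```bash
python3 -m jog '[{"gripper":0.9,"dx":0,"dy":0,"dz":0.001,"rx":0,"ry":0,"rz":0},{"gripper":0.7,"dx":0,"dy":0,"dz":0.001,"rx":0,"ry":0,"rz":0},{"gripper":0.6,"dx":0,"dy":0,"dz":0.001,"rx":0,"ry":0,"rz":0},{"gripper":0.5,"dx":0,"dy":0,"dz":0.001,"rx":0,"ry":0,"rz":0},{"gripper":0.4,"dx":0,"dy":0,"dz":0.001,"rx":0,"ry":0,"rz":0},{"gripper":0.4,"dx":0,"dy":0,"dz":0.015,"rx":0,"ry":0,"rz":0},{"gripper":0.4,"dx":0,"dy":0,"dz":0.05,"rx":0,"ry":0,"rz":0},{"gripper":0.4,"dx":0,"dy":0,"dz":0.095,"rx":0,"ry":0,"rz":0},{"gripper":0.4,"dx":0,"dy":0,"dz":0.14,"rx":0,"ry":0,"rz":0},{"gripper":0.4,"dx":0,"dy":0,"dz":0.175,"rx":0,"ry":0,"rz":0}]'
python3 -m jog '[{"gripper":0.4,"dx":0.01,"dy":-0.02,"dz":0.01,"rx":0,"ry":0,"rz":0},{"gripper":0.4,"dx":0.02,"dy":-0.06,"dz":0.02,"rx":0,"ry":0,"rz":0},{"gripper":0.4,"dx":0.03,"dy":-0.1,"dz":0.03,"rx":0,"ry":0,"rz":0},{"gripper":0.4,"dx":0.03,"dy":-0.14,"dz":0.03,"rx":0,"ry":0,"rz":0},{"gripper":0.4,"dx":0.03,"dy":-0.16,"dz":0.03,"rx":0,"ry":0,"rz":0},{"gripper":0.4,"dx":0.03,"dy":-0.16,"dz":0.03,"rx":0,"ry":0,"rz":0},{"gripper":0.4,"dx":0.03,"dy":-0.16,"dz":0.03,"rx":0,"ry":0,"rz":0}]'
python3 w.py .468 .0136 top bowldisc:.058:.069:.08 bowlknob:.075:.085:.02 t8.png
python3 w.py .449 .3 top creamdisc:.103:.115:.06
python3 w.py .625 .16 top teadisc:.1:.112:.07
python3 w.py .717 .007 top tumb:.15:.2:.06; python3 w.py .409 .1615 top timer:.05:.07:.05;python3 w.py .4384 -.3016 scene potdisc:.077:.088:.06 s8.png
python3 w.py .4384 -.3016 top potdisc:.077:.088:.06 potknob:.093:.104:.02
python3 -c "
import cv2,numpy as np
a=cv2.imread('pics/s8.png')[130:350,120:420];b=cv2.imread('pics/t8.png')[110:310,120:390]
cv2.imwrite('pics/c8.png',np.hstack([cv2.resize(a,(400,300),interpolation=3),cv2.resize(b,(400,300),interpolation=3)]))"
```

```text
t: 33.4
eef_pos: [0.4687, 0.0138, 0.264]
tool_rot: [0.144, 0.693, 0.143, -0.692]
contact_force: [0.7, -0.2, -0.2]
gripper_width: 0.601
t: 34.1
eef_pos: [0.4982, -0.1461, 0.291]
tool_rot: [-0.143, -0.692, -0.144, 0.693]
contact_force: [0.1, 0.2, -0.3]
gripper_width: 0.603
34.1 [ 0.4982 -0.1461  0.291 ] [-0.143 -0.692 -0.144  0.693] 0.603 [ 0.1  0.2 -0.3] [ 0.36  0.19 -0.23  1.86  0.05  1.09 -1.04]
bowldisc 1442 mean [0.4672 0.0139 0.0635] enc [0.4672 0.0139] 0.0638 zpct [0.06   0.0635 0.067 ]
bowlknob 42 mean [0.4672 0.014  0.0791] enc [0.4667 0.0136] 0.0107 zpct [0.0759 0.0789 0.0825]
34.15 [ 0.4983 -0.1452  0.2911] [-0.144 -0.692 -0.144  0.692] 0.603 [0.3 0.7 0.5] [ 0.36  0.19 -0.23  1.86  0.05  1.09 -1.04]
creamdisc 782 mean [0.4485 0.3009 0.1088] enc [0.4478 0.302 ] 0.0463 zpct [0.1055 0.1088 0.1122]
34.2 [ 0.4984 -0.1449  0.2912] [-0.144 -0.692 -0.144  0.692] 0.601 [-0.3  0.9 -0. ] [ 0.36  0.19 -0.23  1.86  0.05  1.09 -1.04]
teadisc 1057 mean [0.6233 0.1598 0.1055] enc [0.6241 0.1603] 0.0537 zpct [0.1019 0.1055 0.1087]
34.25 [ 0.4984 -0.1448  0.2912] [ 0.144  0.692  0.145 -0.692] 0.6 [ 0.6  0.3 -0.1] [ 0.36  0.19 -0.23  1.86  0.05  1.09 -1.04]
tumb 764 mean [0.7171 0.0068 0.1634] enc [0.7187 0.0066] 0.0429 zpct [0.1581 0.1627 0.1706]
34.3 [ 0.4985 -0.1449  0.2913] [ 0.144  0.692  0.144 -0.692] 0.601 [ 0.1  1.  -0.2] [ 0.36  0.19 -0.23  1.86  0.05  1.09 -1.04]
timer 93 mean [0.409  0.1617 0.0572] enc [0.4086 0.1627] 0.0161 zpct [0.0518 0.0576 0.0615]
34.35 [ 0.4985 -0.1451  0.2913] [ 0.144  0.692  0.144 -0.692] 0.596 [ 0.2  0.4 -0. ] [ 0.36  0.19 -0.23  1.86  0.05  1.09 -1.04]
potdisc 280 mean [ 0.4313 -0.2945  0.0823] enc [ 0.4344 -0.2987] 0.0367 zpct [0.0792 0.0822 0.0858]
34.4 [ 0.4984 -0.1454  0.2914] [ 0.144  0.692  0.144 -0.692] 0.599 [ 0.2 -0.6 -0.3] [ 0.36  0.19 -0.23  1.86  0.05  1.09 -1.04]
potdisc 0
potknob 0
```

View pics/c8.png

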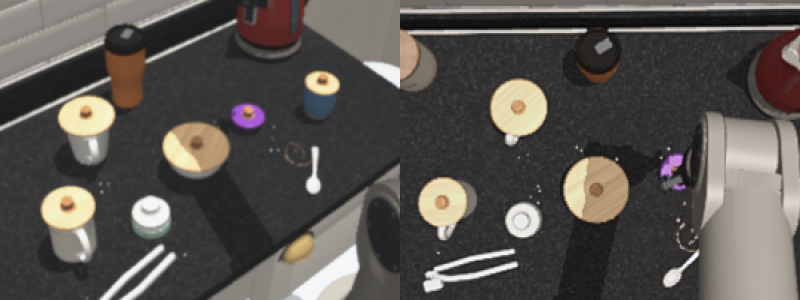

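All four lids sit flat and centred, and the tumbler, timer and purple lid have not moved. The gripper is empty and clear, so I'll hand in.

```bash
python3 -c "
from station import hand_in; print(hand_in())"
```

```text
the job is handed in; nothing more can be done
None
```

All four lids were lifted off from the top down and set on their vessels: pot, cream mug, tea mug, then bowl. I lowered each one until light contact (about 4 to 17 N) before opening the jaws, and handed the job in at about 34 s on the robot's clock.

| Vessel | Disc top measured (m) | Expected (m) |
|---|---|---|
| Blue pot | 0.0823 | 0.082 |
| Cream mug | 0.1088 | 0.109 |
| Tea mug | 0.1055 | 0.106 |
| White bowl | 0.0635 | 0.064 |

- **Centring:** the cream, tea and bowl lids are within about 2 mm of the rim centres in the top camera.
- **Bystanders:** the tumbler and timer are unchanged to within about 1 mm. The purple lid was not touched, and in the pictures the crockery stands upright in its place.
- **Checks that fell short:** the arm hid the blue pot from the top camera, so its lid was confirmed only from the scene camera. My first two move commands were refused because rows need every key; nothing moved.

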